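# Swap the battery packs in a field radio power cradle

### The job

Swap the batteries in the radio table's power cradle: turn the cam lever a quarter turn to free the clamp bar, lift the spent packs out of the pockets and set them down flat in the black tray, then seat every fresh pack from the cardboard mat flat and square in a pocket of its own (any pocket) with its low contact ledge towards the clamp bar. When all are in, turn the lever fully back so that the bar is drawn tight over the ledges. Do not push the mug, the hand microphone or the mouse out of place.

Things in the scene. Friction and masses are not known exactly. Their poses are not given: they have to be found in the camera images.
- cradle: aluminium power cradle fixed to the table; base 205 x 212 mm, 12 mm thick. Origin on the table under the centre of the middle pocket; +x from the pockets to the clamp bar and cam lever (away from the robot), y across the three pockets, z up. Each pocket is 60 mm wide between walls 14 mm high; end wall 18 mm high, 48.2 mm on the -x side of its centre; clamp bar at the +x end.
- cam (a joint): angle of the cam lever about its vertical axis, rad: 0 = locked, lever points to the cradle's +y; 1.571 = fully released, lever points to the cradle's +x; opening turns it clockwise seen from above. Stops at both ends; friction about 0.25 N m, stays where it is left. Starts locked.
- bar (a joint): travel of the steel clamp bar across all pockets, m, driven by the cam in proportion to its angle. 0 = tight: face 48.4 mm on the +x side of the pocket centres, its 10 mm lip over the pack ledges (lip 33 to 40.5 mm above the table). 0.016 = withdrawn: face at 64.4 mm, lip edge at 54.4 mm, so packs go in and out from straight above.
- cam_knob (a point): middle of the upright black round post at the end of the cam lever: 20 mm diameter, 45 mm tall (half-way up, the lever's flat arm begins 22.5 mm below), 70 mm from the cam axis
- cam_axis (a point): point on the vertical axis of the cam lever, level with the middle of the post; at x = 105, y = 0 mm in the cradle frame
- tray: black open tray fixed to the table beside the cradle (left or right), for spent packs: 240 (x) x 130 (y) mm outside, walls 5 mm thick and 22 mm high, floor 5 mm thick; origin under its centre on the table. Holds three packs side by side along x, each lying along its y.
- mug: white mug, 82 mm diameter, 95 mm tall, bystander; origin under its centre
- handmic: grey hand microphone, 85 x 58 x 32 mm, bystander; origin under its centre
- mouse: blue computer mouse, 105 x 62 x 33 mm, bystander; origin under its centre
- spent1_mid (a point): grey battery pack 96 (x) x 56 (y) mm, 0.3-0.55 kg; body 34 mm high from x -48 to +34, then a ledge 18 mm high with brass contacts to x +48; on top a centred black grip rib 60 (x) x 22 (y) x 34 mm tall. Point: centre, 34 mm above the underside (foot of the rib), z up. Spent: starts clamped in a pocket (some absent).
- spent2_mid (a point): grey battery pack 96 (x) x 56 (y) mm, 0.3-0.55 kg; body 34 mm high from x -48 to +34, then a ledge 18 mm high with brass contacts to x +48; on top a centred black grip rib 60 (x) x 22 (y) x 34 mm tall. Point: centre, 34 mm above the underside (foot of the rib), z up. Spent: starts clamped in a pocket (some absent).
- spent3_mid (a point): grey battery pack 96 (x) x 56 (y) mm, 0.3-0.55 kg; body 34 mm high from x -48 to +34, then a ledge 18 mm high with brass contacts to x +48; on top a centred black grip rib 60 (x) x 22 (y) x 34 mm tall. Point: centre, 34 mm above the underside (foot of the rib), z up. Spent: starts clamped in a pocket (some absent).
- fresh1_mid (a point): grey battery pack 96 (x) x 56 (y) mm, 0.3-0.55 kg; body 34 mm high from x -48 to +34, then a ledge 18 mm high with brass contacts to x +48; on top a centred black grip rib 60 (x) x 22 (y) x 34 mm tall. Point: centre, 34 mm above the underside (foot of the rib), z up. Fresh: starts on the 1 mm cardboard mat (some absent).
- fresh2_mid (a point): grey battery pack 96 (x) x 56 (y) mm, 0.3-0.55 kg; body 34 mm high from x -48 to +34, then a ledge 18 mm high with brass contacts to x +48; on top a centred black grip rib 60 (x) x 22 (y) x 34 mm tall. Point: centre, 34 mm above the underside (foot of the rib), z up. Fresh: starts on the 1 mm cardboard mat (some absent).
- fresh3_mid (a point): grey battery pack 96 (x) x 56 (y) mm, 0.3-0.55 kg; body 34 mm high from x -48 to +34, then a ledge 18 mm high with brass contacts to x +48; on top a centred black grip rib 60 (x) x 22 (y) x 34 mm tall. Point: centre, 34 mm above the underside (foot of the rib), z up. Fresh: starts on the 1 mm cardboard mat (some absent).
- pocket1 (a point): centre of the floor of pocket 1 of the cradle, at x = 0, y = -66, z = 12 mm in the cradle frame; axes as the cradle's. A pack fits in along x with its ledge to +x, its centre 34 mm above this point
- pocket2 (a point): centre of the floor of pocket 2 of the cradle, at x = 0, y = 0, z = 12 mm in the cradle frame; axes as the cradle's. A pack fits in along x with its ledge to +x, its centre 34 mm above this point
- pocket3 (a point): centre of the floor of pocket 3 of the cradle, at x = 0, y = 66, z = 12 mm in the cradle frame; axes as the cradle's. A pack fits in along x with its ledge to +x, its centre 34 mm above this point
Not all that is in view belongs to the job. What is shaped like the part that bears fresh1_mid but pink is not meant.

How it is judged:
By the outcome, as a careful person would: the job done as asked, in the order asked, and still so for the second after the job is handed in, with the robot touching nothing.
Of spent1, spent2, spent3 only 2 to 3 are there at a start; the rules pass over those that are not, and their reading is None.
Of fresh1, fresh2, fresh3 only 2 to 3 are there at a start; the rules pass over those that are not, and their reading is None.
At some moment in a run one of fresh1, fresh2, fresh3 may be knocked a few centimetres aside while the robot is not near it.
Once in a run the grip may slacken for a moment while it holds something.
It also fails if it takes over 210 s, if anything falls off the work surface, if the arm or the gripper's body presses on something with over 40 N, if the wrist force passes 120 N, or if a joint passes its speed limit or range.

### The arm

A 6-joint arm with a two-finger parallel gripper is mounted at the origin on the work surface. World frame = base frame: x ahead of the robot, y to its left, z up, the work surface at z = 0. Lengths are in mm, angles in rad, forces in N, time in s.
With the tool pointing down it reaches from about 350 to 875 mm from the base axis. Payload 4.2 kg.
Tool frame: the origin (TCP) lies on the centre line of the jaws, within the pads' length; the fingertips stand 14 mm ahead of it and the grasp point (between the pads) lies 5 mm behind it (tcp_to_tips is the distance from the TCP to the fingertips, in mm); z points along the fingers, y is the direction in which the jaws open and shut (so a half turn about z gives the same grasp; the last joint's range is limited). The gripper opens to 85 mm and grips with 20 to 120 N. Pads are 22 mm wide; open, the fingers measure 114 mm over their backs; the gripper's body (76 mm by 85 mm) begins 54 mm behind the grasp point. The pads swing forward as they close: fully open they stand 13 mm farther back than shut.
Start: joints at [-0.929, 0.385, 0.008, 0, -1.194, -0.259], TCP at [233.463, -579.736, 245.312] pointing down, gripper open.
Joint ranges: [-3.14, 3.14], [-1.21, 2.06], [-1.07, 1.41], [-3.16, 2.05], [-2.99, -0.16], [-3.1, 3.1]. Speed limits (rad/s): [2.79, 2.79, 3.14, 3.14, 3.14, 3.14].

### API

Orientations are given as a unit quaternion [x, y, z, w].
In Python, from bench import read_state, get_image, job_done, tcp_to_tips gives the robot as it stands. The module is installed in compiled form; this text tells all that it offers.
- The arm moves only by the tool play_rows, never from a script. Its argument "targets" is a list of rows, each an object of numbers: "gripper": the gripper's target within -1 to 1 (shut at 1, half-way at 0, fully open at -1); "tx", "ty", "tz": the shift along the tool's x, y, z scaled (see below); "spin": the turn about the tool's z scaled (see below). A call has 1 to 12 rows; each row is the pose to reach, as a shift and turn from the pose commanded when the call began, along the tool's axes at that moment; what a row does not reach only later rows make up. The controller multiplies each number of a shift by 0.25 m and each number of a turn by pi/4 rad. A row lasts 1/8 s, in which the tool goes at most 62.5 mm and 10.7 degrees, less where a joint would pass 70% of its speed; a pose out of reach is approached as far as the arm can. A call with a number of a shift or a turn outside -1 to 1 is refused whole. A call with a gripper value outside its range is refused whole. The fingers move at their own pace and stop on an object; the grip force is fixed at half the most. Time passes only in rows, so rows that repeat a pose let the fingers close. It gives the time, the measured TCP pose, the force and the opening at its end, in the units of the state.
- read_state(): the state, without advancing time (a new reading comes with each control period).
- get_image(name): name is "scene" or "side" or "wrist"; returns a dict with "frame" (384x512x3 uint8, red, green, blue), "depth" (384x512 float32, mm along the optical axis (not along the pixel's ray), 0 where there is no reading), "mtx" (3x3 intrinsics, pixels), "world_to_cam" (4x4, takes a point from world to camera coordinates). Camera axes: x right, y up, looking along -z (the intrinsics and any distortion apply to the point x, -y, -z); pixel columns grow to the right and rows downward; lengths in mm; the calibration is good to about 2 mm. The wrist camera is an equidistant fisheye: a pixel r from the principal point sees the ray r / f radians off the axis. A picture is of the moment at which its call begins.
- job_done(): hands the job in, once; it reports no verdict.
The state is a dict: "clock": time; "joints": joint angles; "joint_vel": joint speeds; "joint_efforts": joint torques, N m; "position": TCP position; "ee_rot": TCP orientation; "contact_force": force on the tool from outside, world axes, zero at the start; "wrist_torque": the same for the moment, N m; "gripper_width": finger opening in mm.
Only numpy, scipy, OpenCV 4.12 (cv2) and the standard library are available. Lean on these libraries where they do the work, as an engineer would, in place of code of your own. Each camera call takes 0.05 s, during which the arm holds its last target.

## Working session

There is one attempt and no reset: what is moved stays moved. The work goes in short steps, Python scripts to look and compute and a tool call to move; the robot and the scene stay as the last step left them, time stands still between calls to the robot, and variables do not carry over. Pictures are saved under pics/ and viewed, and the job is handed in when it is done.

Besides the shell and the picture viewer there is one more tool, called by a JSON object that holds its "name" and its "arguments". play_rows: Moves the arm, as the interface text tells. Its arguments: {"type":"object","properties":{"targets":{"type":"array","items":{"type":"object","properties":{"gripper":{"type":"number"},"tx":{"type":"number","minimum":-1,"maximum":1},"ty":{"type":"number","minimum":-1,"maximum":1},"tz":{"type":"number","minimum":-1,"maximum":1},"spin":{"type":"number","minimum":-1,"maximum":1}}}}},"required":["targets"]}

```bash
mkdir -p pics
cat > h.py <<'E'
import numpy as np, cv2, json
from bench import read_state, get_image, job_done, tcp_to_tips
def snap(name, fn):
    im=get_image(name)
    np.savez('last_%s.npz'%name, **{k:np.asarray(v) for k,v in im.items()})
    cv2.imwrite('pics/'+fn, cv2.cvtColor(im['frame'],cv2.COLOR_RGB2BGR)); return im
def load(name): return dict(np.load('last_%s.npz'%name))
def ray(im,u,v,fish=False):
    K=im['mtx'];x=(u-K[0,2])/K[0,0];y=(v-K[1,2])/K[1,1]
    if fish:
        r=np.hypot(x,y); d=np.array([x/r*np.sin(r),-y/r*np.sin(r),-np.cos(r)]) if r>1e-9 else np.array([0,0,-1.])
    else: d=np.array([x,-y,-1.])
    T=np.linalg.inv(im['world_to_cam']); return T[:3,3],T[:3,:3]@d
def plane(im,u,v,z,fish=False):
    o,d=ray(im,u,v,fish); return o+d*(z-o[2])/d[2]
def cloud(im):
    K=im['mtx'];D=im['depth'];v,u=np.mgrid[:D.shape[0],:D.shape[1]]
    x=(u-K[0,2])/K[0,0]*D;y=-(v-K[1,2])/K[1,1]*D
    P=np.stack([x,y,-D],-1);T=np.linalg.inv(im['world_to_cam'])
    W=P@T[:3,:3].T+T[:3,3]; W[D<=0]=np.nan; return W
def proj(im,p):
    K=im['mtx'];c=im['world_to_cam']@np.append(p,1); return K[0,0]*c[0]/-c[2]+K[0,2],K[1,1]*-c[1]/-c[2]+K[1,2]
E
python3 - <<'E'
from h import *
print(read_state(),tcp_to_tips)
for n in ['scene','side','wrist']:
    im=snap(n,n+'0.png'); print(n,im['mtx'],np.linalg.inv(im['world_to_cam']).round(3), (im['depth']>0).mean())
E
```

```text
{'clock': 0.0, 'joints': array([-9.29391762e-01,  3.85554985e-01,  6.61082843e-03, -5.34918777e-04,
       -1.19397416e+00, -2.58558238e-01]), 'joint_vel': array([-0.00104822,  0.00062552,  0.00205417,  0.00109354, -0.00159451,
       -0.00092715]), 'joint_efforts': array([ 2.81176006e-03, -3.92285335e+01,  1.88399416e+01,  4.18609634e+00,
       -4.66902566e-03,  1.89654492e-05]), 'position': array([ 233.27061922, -579.23444318,  244.21128845]), 'ee_rot': array([-1.90159264e-01,  9.81752650e-01,  1.06350243e-03, -2.37634894e-04]), 'contact_force': array([ 0.8458957 ,  0.07818623, -0.32912198]), 'wrist_torque': array([-0.01181633, -0.05155091,  0.02405775]), 'gripper_width': 85.44975036127485} 14.0
scene [[370.94835796   0.         256.7074683 ]
 [  0.         370.94835796 196.04580847]
 [  0.           0.           1.        ]] [[ 8.84000e-01 -2.70000e-01  3.82000e-01  9.33614e+02]
 [ 4.68000e-01  5.09000e-01 -7.23000e-01 -7.25612e+02]
 [ 1.00000e-03  8.17000e-01  5.76000e-01  6.77344e+02]
 [ 0.00000e+00  0.00000e+00  0.00000e+00  1.00000e+00]] 0.9959208170572916
side [[373.37227236   0.         254.31830491]
 [  0.         373.37227236 185.3091722 ]
 [  0.           0.           1.        ]] [[-8.93000e-01  3.22000e-01 -3.13000e-01  1.99284e+02]
 [-4.49000e-01 -6.34000e-01  6.30000e-01  7.05866e+02]
 [ 4.00000e-03  7.04000e-01  7.11000e-01  8.69957e+02]
 [ 0.00000e+00  0.00000e+00  0.00000e+00  1.00000e+00]] 0.996002197265625
wrist [[297.31863964   0.         251.89116509]
 [  0.         297.31863964 198.50947724]
 [  0.           0.           1.        ]] [[-3.74000e-01 -8.93000e-01 -2.50000e-01  1.69300e+02]
 [ 9.27000e-01 -3.59000e-01 -1.04000e-01 -6.04726e+02]
 [ 3.00000e-03 -2.71000e-01  9.63000e-01  3.72310e+02]
 [ 0.00000e+00  0.00000e+00  0.00000e+00  1.00000e+00]] 0.9918975830078125
```

View pics/scene0.png

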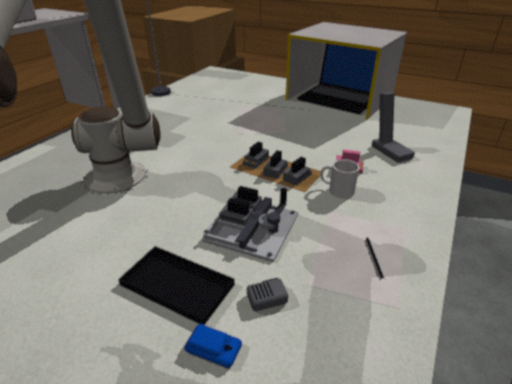

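View pics/side0.png

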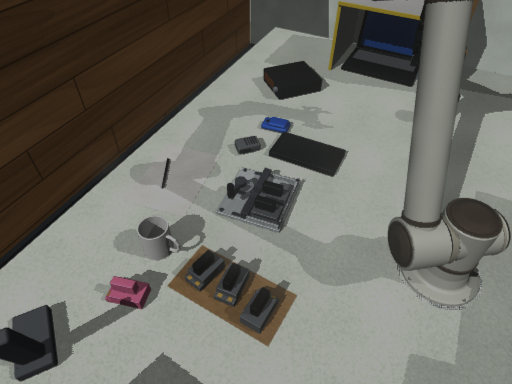

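View pics/wrist0.png

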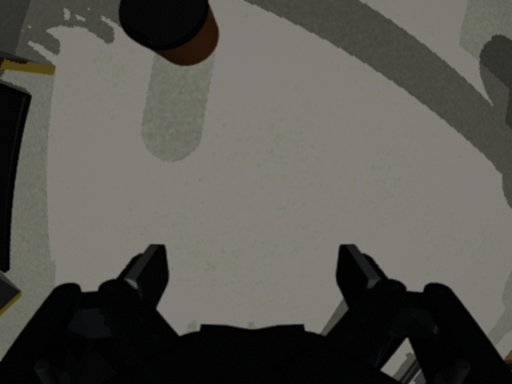

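The scene view shows the cradle at (250,220), the black tray at (177,283), three packs on the mat at (257,155), (277,165) and (297,172), the pink decoy at (350,158), the mug at (342,178), the mic at (267,294) and the mouse at (213,345). Two spent packs are visible in the cradle.

Run:
```python
from h import *
S=load('scene');D=load('side')
for n,im in (('scene',S),('side',D)):
    W=cloud(im); v=np.isfinite(W[...,0])
    m=v&(W[...,0]>250)&(W[...,0]<800)&(abs(W[...,1])<500)&(abs(W[...,2])<6)
    print(n,'table z',np.median(W[m][:,2]))
    H=np.zeros((600,800,3),np.uint8);Z=np.full((600,800),-99.)
    # top view: col = (500 - y)*0.8 , row=(900-x)*0.8 
    P=W[v];C=im['frame'][v]
    u=((500-P[:,1])*.8).astype(int);r=((950-P[:,0])*.8).astype(int)
    k=(u>=0)&(u<800)&(r>=0)&(r<600)&(P[:,2]<150)
    o=np.argsort(P[k,2]); H[r[k][o],u[k][o]]=C[k][o][:,::-1]
    cv2.imwrite('pics/top_%s.png'%n,cv2.dilate(H,np.ones((2,2))))
    a=cv2.resize(im['frame'][140:270,190:370] if n=='scene' else im['frame'][110:350,90:310],None,fx=4 if n=='scene' else 2.4,fy=4 if n=='scene' else 2.4,interpolation=cv2.INTER_CUBIC)
    cv2.imwrite('pics/crop_%s.png'%n,a[...,::-1])
```

```text
scene table z -0.6688363625073634
side table z 0.38509685787835224
```

View pics/crop_scene.png

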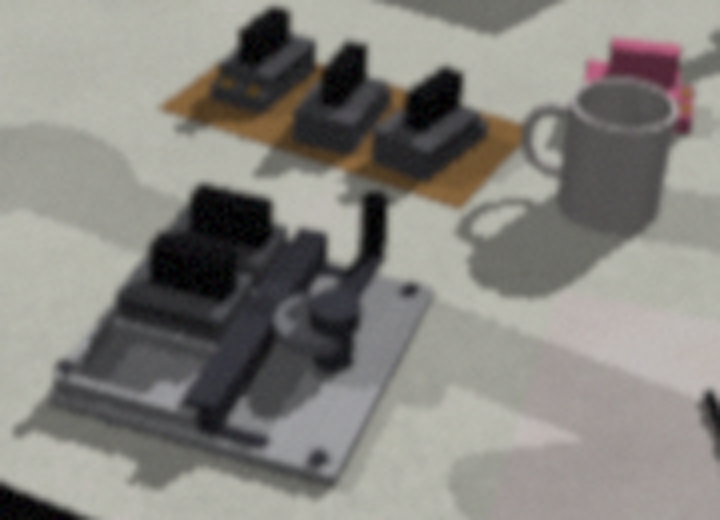

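View pics/crop_side.png

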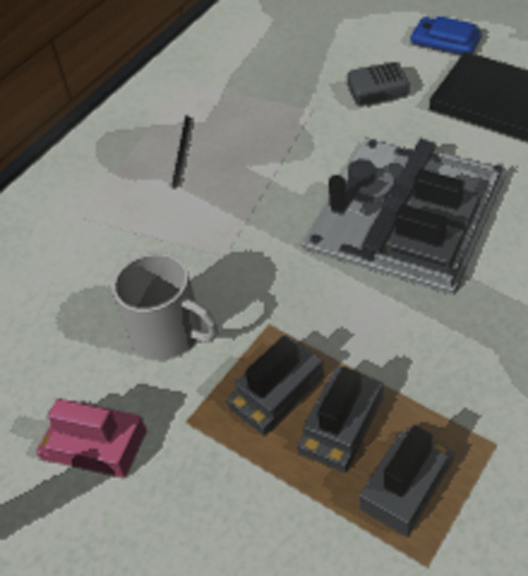

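View pics/top_side.png

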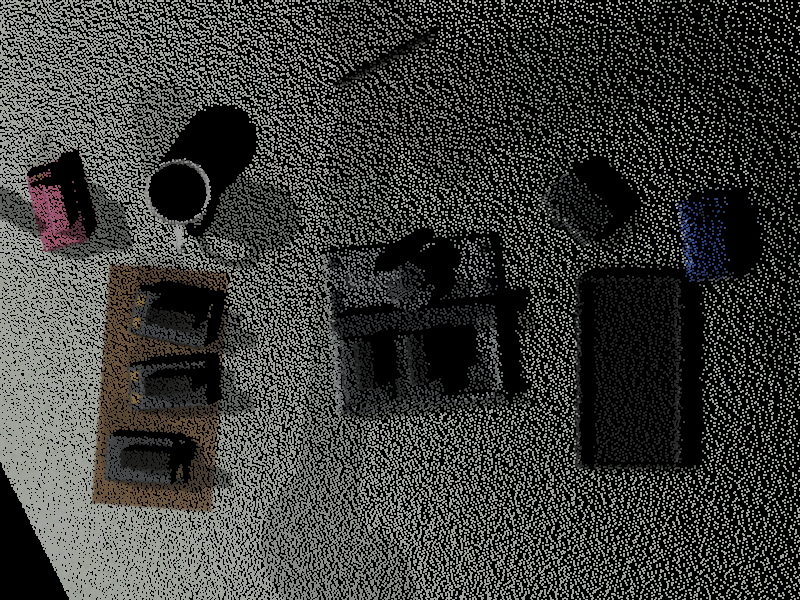

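```bash
cat > meas.py <<'E'
from h import *
def rect(P):
    r=cv2.minAreaRect(P[:,:2].astype(np.float32)); return r
def comps(P,cell=4.,minn=8):
    g=np.zeros((300,300),np.uint8)
    i=((P[:,0])/cell).astype(int);j=((P[:,1]+600)/cell).astype(int)
    ok=(i>=0)&(i<300)&(j>=0)&(j<300);P=P[ok];i=i[ok];j=j[ok]
    g[i,j]=1; g=cv2.morphologyEx(g,cv2.MORPH_CLOSE,np.ones((3,3)))
    n,l=cv2.connectedComponents(g)
    return [P[l[i,j]==k] for k in range(1,n) if (l[i,j]==k).sum()>=minn]
E
python3 - <<'E'
from meas import *
for n in ('scene','side'):
    im=load(n);W=cloud(im);v=np.isfinite(W[...,0]);P=W[v]
    for lo,hi,tag in ((60,90,'ribs'),(15,150,'all>15')):
        k=(P[:,2]>lo)&(P[:,2]<hi)&(P[:,0]>350)&(P[:,0]<800)&(abs(P[:,1])<480)
        for Q in comps(P[k]):
            if tag=='ribs': Q=Q[Q[:,2]>np.percentile(Q[:,2],90)-6]
            if len(Q)<8: continue
            r=rect(Q);print(n,tag,len(Q),np.round(r[0],1),np.round(r[1],1),round(r[2],1),'z',np.percentile(Q[:,2],[5,50,95]).round(1))
E
```

```text
scene ribs 57 [377.5 316.9] [60.6 23.3] 87.1 z [63.  66.  68.6]
scene ribs 62 [470.9 287.4] [20.3 60. ] 2.0 z [63.6 66.7 68.4]
scene ribs 110 [497.2  41.8] [59.3 26.3] 4.7 z [74.4 78.1 80.8]
scene ribs 124 [504.3 -25.7] [57.2 23.1] 4.7 z [74.6 78.6 80.3]
scene ribs 71 [554.2 285.5] [62.3 23.8] 78.8 z [62.9 66.6 68.7]
scene ribs 77 [604.1  -8. ] [32.2 48.6] 25.0 z [60.2 61.1 62.9]
scene ribs 17 [606.   49.4] [16.8  7.8] 23.4 z [82.1 86.4 89.1]
scene ribs 132 [713.1 273. ] [80.  78.9] 46.3 z [80.6 85.1 89.1]
scene ribs 67 [689.8 425.8] [57.5 24.3] 19.6 z [62.6 66.5 68.4]
scene all>15 353 [382.5 316.5] [101.8  53.4] 80.5 z [16.5 33.5 66.9]
scene all>15 828 [ 488.8 -287.3] [242.2 132.4] 0.0 z [15.6 20.  22.5]
scene all>15 364 [471.  286.9] [56.3 95.8] 2.9 z [17.9 33.6 67.1]
scene all>15 2537 [536.  -21.6] [178.9 211.8] 5.2 z [19.1 42.1 79.5]
scene all>15 413 [554.5 283.2] [100.6  57.9] 77.5 z [17.4 33.4 67.4]
scene all>15 1437 [ 656.6 -387.4] [102.7  60.7] 6.6 z [17.3 29.  33.4]
scene all>15 934 [703.1 267.5] [103.8  86.4] 36.1 z [21.5 65.2 92.9]
scene all>15 256 [690.5 426. ] [92.5 55.7
[... 693 characters left out ...]
73.2 33.9] 51.2 z [81.6 85.9 89. ]
side all>15 874 [376.  319.5] [97.4 56.1] 86.6 z [20.2 35.2 69. ]
side all>15 691 [ 534.1 -316.3] [337.8 198.7] 0.1 z [15.9 21.4 34. ]
side all>15 2318 [535. -19.] [184.9 214.1] 5.0 z [19.7 44.4 81. ]
side all>15 865 [467.7 291.5] [57.1 96. ] 3.2 z [17.5 34.5 69. ]
side all>15 832 [551.8 288.1] [96.4 57.3] 78.6 z [17.2 34.6 68.8]
side all>15 10 [ 597.9 -106.6] [27.3  8.6] 6.2 z [15.4 17.  18.5]
side all>15 12 [622.2  82.8] [ 9.1 20.1] 19.3 z [15.1 15.9 17.8]
side all>15 1217 [699.8 271.2] [106.   83.4] 34.0 z [21.7 62.8 95. ]
side all>15 922 [688.6 428.6] [96.7 58.5] 13.2 z [18.4 34.9 69.1]
side all>15 321 [ 687.4 -218. ] [84.4 65.5] 46.4 z [18.9 30.7 34.5]
```

```bash
cat >> h.py <<'E'
def pose():
    from scipy.spatial.transform import Rotation as Ro
    s=read_state();R=Ro.from_quat(s['ee_rot']).as_matrix()
    return s,np.array(s['position']),R,np.degrees(np.arctan2(R[1,1],R[0,1]))
def go(x,y,z,psi=None):
    s,p,R,h=pose(); d=R.T@(np.array([x,y,z])-p)/250
    sp=0 if psi is None else -((psi-h+180)%360-180)/45
    print('tx %.3f ty %.3f tz %.3f spin %.3f'%(*d,sp),'| at',p.round(1),'psi %.1f'%h,'j6 %.2f'%s['joints'][5],'F',s['contact_force'].round(1),'w %.1f t %.1f'%(s['gripper_width'],s['clock']))
E
python3 - <<'E'
from h import *
go(500,-280,300,155)
E
```

```text
tx -1.437 ty 0.713 tz -0.221 spin -0.957 | at [ 233.3 -579.4  244.5] psi 111.9 j6 -0.26 F [-0.5 -0.4  0.4] w 85.5 t 0.1
```

{"name": "play_rows", "arguments": {"targets": [{"tx": -0.25, "ty": 0.12, "tz": -0.05, "spin": -0.2, "gripper": -1}, {"tx": -0.9, "ty": 0.45, "tz": -0.2, "spin": -0.95, "gripper": -0.2}, {"tx": -0.9, "ty": 0.45, "tz": -0.2, "spin": -0.95, "gripper": -0.2}, {"tx": -0.9, "ty": 0.45, "tz": -0.2, "spin": -0.95, "gripper": -0.2}, {"tx": -0.9, "ty": 0.45, "tz": -0.2, "spin": -0.95, "gripper": -0.2}, {"tx": -0.9, "ty": 0.45, "tz": -0.2, "spin": -0.95, "gripper": -0.2}]}}

```text
clock: 0.9
position: [400.3, -390.9, 295.1]
ee_rot: [-0.535, 0.845, 0.0, -0.0]
contact_force: [0.1, 0.5, -0.3]
gripper_width: 51.2
```

Run:
```python
from h import *
go(560,-180,290,185)
```

```text
tx -1.036 ty -0.217 tz 0.020 spin -0.673 | at [ 400.3 -390.9  295.1] psi 154.7 j6 0.04 F [ 0.1  0.5 -0.3] w 51.2 t 0.9
```

{"name": "play_rows", "arguments": {"targets": [{"tx": -0.98, "ty": -0.2, "tz": 0.02, "spin": -0.67, "gripper": -0.2}, {"tx": -0.98, "ty": -0.2, "tz": 0.02, "spin": -0.67, "gripper": -0.2}, {"tx": -0.98, "ty": -0.2, "tz": 0.02, "spin": -0.67, "gripper": -0.2}, {"tx": -0.98, "ty": -0.2, "tz": 0.02, "spin": -0.67, "gripper": -0.2}, {"tx": -0.98, "ty": -0.2, "tz": 0.02, "spin": -0.67, "gripper": -0.2}]}}

```text
clock: 1.52
position: [551.4, -189.7, 288.7]
ee_rot: [0.737, -0.676, -0.001, 0.001]
contact_force: [0.2, -0.9, -0.2]
gripper_width: 51.3
```

Run:
```python
from h import *
go(560,30,290,185); print(read_state()['joints'].round(2))
```

```text
tx -0.873 ty -0.110 tz -0.005 spin -0.001 | at [ 551.4 -189.7  288.7] psi -175.1 j6 0.14 F [ 0.2 -0.9 -0.2] w 51.3 t 1.5
[-0.05  0.29 -0.03 -0.   -1.26  0.14]
```

{"name": "play_rows", "arguments": {"targets": [{"tx": -0.87, "ty": -0.11, "gripper": -0.2}, {"tx": -0.87, "ty": -0.11, "gripper": -0.2}, {"tx": -0.87, "ty": -0.11, "gripper": -0.2}, {"tx": -0.87, "ty": -0.11, "gripper": -0.2}, {"tx": -0.87, "ty": -0.11, "gripper": -0.2}]}}

```text
invalid input
```

Run:
```python
from h import *
go(560,30,290,185); im=snap('wrist','wrist1.png')
```

```text
tx -0.873 ty -0.110 tz -0.005 spin -0.001 | at [ 551.4 -189.7  288.7] psi -175.1 j6 0.14 F [ 0.2 -0.9 -0.2] w 51.3 t 1.5
```

View pics/wrist1.png

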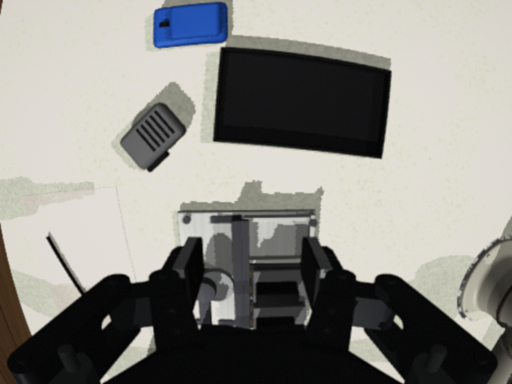

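The move was refused because every field has to be given. The wrist view shows the tray (corners about (222,47), (391,70), (382,158), (213,141)) and the cradle's empty pocket at (280,235).

Run:
```python
from h import *
im=load('wrist')
g=im['frame'].max(-1); m=(g<45).astype(np.uint8); m[190:]=0
n,l,st,c=cv2.connectedComponentsWithStats(m)
k=1+np.argmax(st[1:,4]); v,u=np.where(l==k)
P=np.array([plane(im,a,b,22,True)[:2] for a,b in zip(u,v)],np.float32)
print('tray',cv2.minAreaRect(P))
# bright cradle corners
for q in ((181,212),(316,209)): print(plane(im,*q,12,True).round(1))
```

```text
tray ((486.68560791015625, -285.6013488769531), (235.60435485839844, 126.7240219116211), 0.02376432530581951)
[ 647.5 -114.3   12. ]
[ 451.9 -135.8   12. ]
```

{"name": "play_rows", "arguments": {"targets": [{"tx": -0.87, "ty": -0.11, "tz": 0, "spin": 0, "gripper": -0.2}, {"tx": -0.87, "ty": -0.11, "tz": 0, "spin": 0, "gripper": -0.2}, {"tx": -0.87, "ty": -0.11, "tz": 0, "spin": 0, "gripper": -0.2}, {"tx": -0.87, "ty": -0.11, "tz": 0, "spin": 0, "gripper": -0.2}, {"tx": -0.87, "ty": -0.11, "tz": 0, "spin": 0, "gripper": -0.2}]}}

```text
clock: 2.2
position: [558.9, 27.5, 290.0]
ee_rot: [0.736, -0.677, -0.0, 0.0]
contact_force: [0.4, -0.4, 0.1]
gripper_width: 51.4
```

Run:
```python
from h import *
go(602,56,120,185); im=snap('wrist','wrist2.png')
```

```text
tx -0.099 ty -0.182 tz 0.680 spin -0.004 | at [558.9  27.5 290. ] psi -175.2 j6 -0.25 F [ 0.4 -0.4  0.1] w 51.4 t 2.2
```

View pics/wrist2.png

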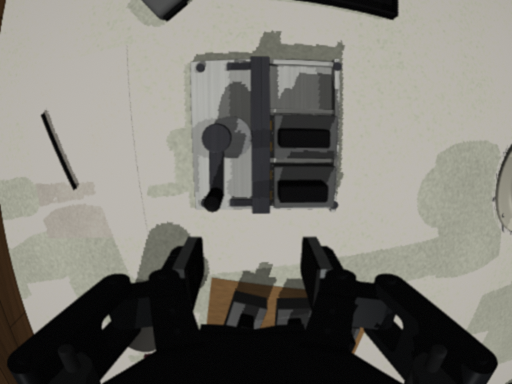

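The wrist view shows the cradle squarely: ribs at (303,138) and (303,190), empty pocket at (303,88), cam hub at (216,138), knob at (211,201).

Run:
```python
from h import *
im=load('wrist');f=im['frame'].max(-1);print('thr',f[138,303],f[138,280],f[201,212],f[138,216])
def blob(seed,th,z,win):
    m=np.zeros_like(f);u0,u1,v0,v1=win;m[v0:v1,u0:u1]=(f[v0:v1,u0:u1]<th)
    n,l,st,c=cv2.connectedComponentsWithStats(m); k=l[seed[1],seed[0]]
    v,u=np.where(l==k);P=np.array([plane(im,a,b,z,True)[:2] for a,b in zip(u,v)],np.float32)
    r=cv2.minAreaRect(P);return c[k].round(1),st[k],P.mean(0).round(1),[np.round(x,1) for x in r]
print('rib2',blob((303,138),22,80,(270,335,115,162)))
print('rib3',blob((303,190),22,80,(270,335,166,210)))
print('knob',blob((212,201),22,88,(195,230,180,215)))
for q in ((192,60),(341,61),(337,208),(192,208)): print(q,plane(im,*q,12,True).round(1))
print('axis',plane(im,216,138,62,True))
c=im['frame'][40:225,175:355];cv2.imwrite('pics/c2.png',cv2.resize(c,None,fx=3.2,fy=3.2,interpolation=cv2.INTER_CUBIC)[...,::-1])
```

```text
thr 15 10 15 55
rib2 (array([302.8, 137.3]), array([278, 128,  52,  19, 927], dtype=int32), array([503.9, -22.8], dtype=float32), [array([502.9, -23.2]), array([59.6, 20.7]), np.float64(5.9)])
rib3 (array([301.8, 190.4]), array([ 278,  180,   49,   22, 1034], dtype=int32), array([497.7,  39.7], dtype=float32), [array([496.9,  39.9]), array([58.9, 25.9]), np.float64(5.2)])
knob (array([213.6, 198.2]), array([204, 187,  19,  23, 298], dtype=int32), array([600.4,  55.8], dtype=float32), [array([600.9,  55.3]), array([27.7, 17.4]), np.float64(75.4)])
(192, 60) [ 651.7 -114.2   12. ]
(341, 61) [ 448.1 -133.4   12. ]
(337, 208) [427.9  77.6  12. ]
(192, 208) [639.5  95.3  12. ]
axis [604.6038344  -11.77696984  62.        ]
```

View pics/c2.png

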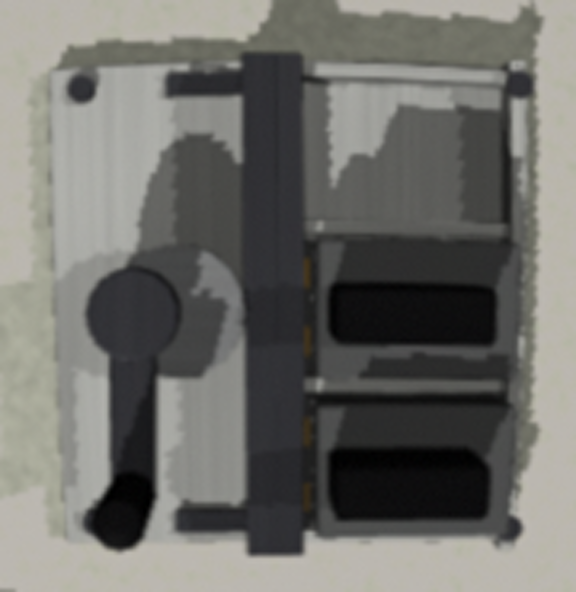

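Run:
```python
from h import *
go(600.8,56.2,110,185.4);go(600.8,56.2,65,185.4)
W=load('wrist')
im=W
# z of the knob top/arm from scene depth
S=load('scene');w=cloud(S)
u,v=proj(S,np.array([600.8,56.2,85]));print(u,v)
for n in('scene','side'):
    P=cloud(load(n)).reshape(-1,3);P=P[np.isfinite(P[:,0])]
    k=np.hypot(P[:,0]-601,P[:,1]-56)<16;print(n,np.percentile(P[k,2],[2,10,50,90,98]))
```

```text
tx -0.105 ty -0.178 tz 0.720 spin -0.014 | at [558.9  26.5 290. ] psi -175.2 j6 -0.25 F [-0.3 -0.1 -0.7] w 51.2 t 2.2
tx -0.105 ty -0.178 tz 0.900 spin -0.014 | at [558.9  26.5 290. ] psi -175.2 j6 -0.25 F [-0.3 -0.1 -0.7] w 51.2 t 2.2
282.2219431676447 194.67045445144194
scene [  9.41196878  10.59010812  74.53590265 103.30430524 105.04964263]
side [ 10.08104076  11.69276688  65.93691541 103.77340932 106.35192982]
```

{"name": "play_rows", "arguments": {"targets": [{"tx": -0.105, "ty": -0.178, "tz": 0.2, "spin": -0.014, "gripper": -0.2}, {"tx": -0.105, "ty": -0.178, "tz": 0.4, "spin": -0.014, "gripper": -0.2}, {"tx": -0.105, "ty": -0.178, "tz": 0.55, "spin": -0.014, "gripper": -0.2}, {"tx": -0.105, "ty": -0.178, "tz": 0.55, "spin": -0.014, "gripper": -0.2}]}}

```text
clock: 2.75
position: [599.4, 54.6, 149.5]
ee_rot: [0.739, -0.674, -0.002, 0.004]
contact_force: [-0.2, 0.3, 0.8]
gripper_width: 51.3
```

Run:
```python
from h import *
go(600.8,56.2,78,185.4)
for n in('wrist','side','scene'): im=snap(n,n+'3.png')
a=load('side')['frame'][150:250,190:330];b=load('scene')['frame'][130:270,190:330]
cv2.imwrite('pics/s3.png',np.vstack([cv2.resize(a,(560,400)),]) [...,::-1])
```

```text
tx -0.007 ty -0.009 tz 0.286 spin -0.003 | at [599.4  54.6 149.5] psi -174.8 j6 -0.27 F [-0.2  0.3  0.8] w 51.3 t 2.8
```

View pics/wrist3.png

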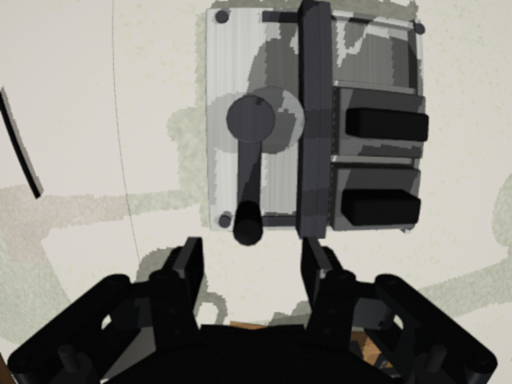

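View pics/s3.png

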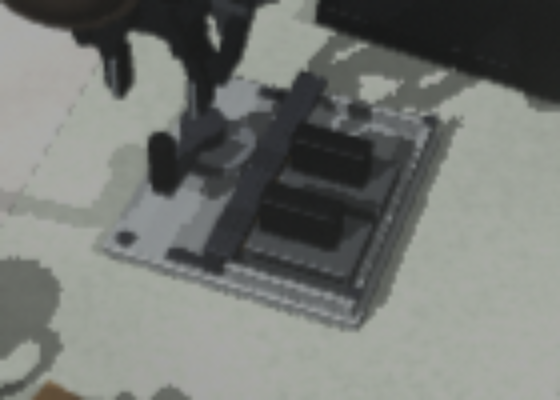

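Run:
```python
from h import *
im=load('wrist');print(plane(im,247,238,105,True), plane(im,250,118,62,True))
```

```text
[601.07038057  61.0118359  105.        ] [605.74893229 -12.51885456  62.        ]
```

{"name": "play_rows", "arguments": {"targets": [{"tx": -0.007, "ty": -0.009, "tz": 0.15, "spin": -0.003, "gripper": -0.2}, {"tx": -0.007, "ty": -0.009, "tz": 0.286, "spin": -0.003, "gripper": -0.2}, {"tx": -0.007, "ty": -0.009, "tz": 0.286, "spin": -0.003, "gripper": -0.2}]}}

```text
clock: 3.28
position: [602.9, 59.0, 81.1]
ee_rot: [0.741, -0.672, -0.0, 0.001]
contact_force: [0.7, 0.0, 0.6]
gripper_width: 51.3
```

{"name": "play_rows", "arguments": {"targets": [{"tx": 0, "ty": 0, "tz": 0, "spin": 0, "gripper": 0.3}, {"tx": 0, "ty": 0, "tz": 0, "spin": 0, "gripper": 1}, {"tx": 0, "ty": 0, "tz": 0, "spin": 0, "gripper": 1}, {"tx": 0, "ty": 0, "tz": 0, "spin": 0, "gripper": 1}, {"tx": 0, "ty": 0, "tz": 0, "spin": 0, "gripper": 1}]}}

```text
clock: 3.9
position: [604.0, 59.8, 84.0]
ee_rot: [0.741, -0.672, 0.001, -0.001]
contact_force: [-3.2, 0.1, 6.1]
gripper_width: 18.4
```

Run:
```python
from h import *
go(602.9,59,78,185.4)
s,p,R,h=pose()
ax=np.array([607.4,-13.5]); d=p[:2]-ax; print(np.hypot(*d),np.degrees(np.arctan2(d[1],d[0])))
d=d/np.hypot(*d)*np.hypot(*d)
for a in range(0,97,8):
    t=-np.radians(a);r=np.array([[np.cos(t),-np.sin(t)],[np.sin(t),np.cos(t)]])
    w=np.append(ax+r@d,p[2])-p; print(a,(R.T@w/250).round(3),round(a/45,3))
```

```text
tx 0.003 ty 0.005 tz 0.024 spin 0.005 | at [604.   59.8  84. ] psi -174.4 j6 -0.27 F [-3.2  0.1  6.1] w 18.4 t 3.9
73.35132743319619 92.66944101527868
0 [-0. -0.  0.] 0.0
8 [ 0.005 -0.041  0.   ] 0.178
16 [ 0.016 -0.08   0.   ] 0.356
24 [ 0.031 -0.118  0.   ] 0.533
32 [ 0.053 -0.153  0.   ] 0.711
40 [ 0.078 -0.185  0.   ] 0.889
48 [ 0.108 -0.213  0.   ] 1.067
56 [ 0.142 -0.236  0.001] 1.244
64 [ 0.178 -0.255  0.001] 1.422
72 [ 0.217 -0.268  0.001] 1.6
80 [ 0.257 -0.276  0.001] 1.778
88 [ 0.298 -0.278  0.001] 1.956
96 [ 0.339 -0.275  0.001] 2.133
```

{"name": "play_rows", "arguments": {"targets": [{"tx": 0, "ty": 0, "tz": -0.012, "spin": 0, "gripper": 1}, {"tx": 0.002, "ty": -0.02, "tz": -0.012, "spin": 0.09, "gripper": 1}, {"tx": 0.005, "ty": -0.041, "tz": -0.012, "spin": 0.178, "gripper": 1}, {"tx": 0.01, "ty": -0.06, "tz": -0.012, "spin": 0.267, "gripper": 1}, {"tx": 0.016, "ty": -0.08, "tz": -0.012, "spin": 0.356, "gripper": 1}]}}

```text
clock: 4.53
position: [623.4, 57.7, 84.1]
ee_rot: [-0.639, 0.769, 0.0, -0.0]
contact_force: [-1.4, -0.4, -3.6]
gripper_width: 18.2
```

Run:
```python
from h import *
go(602.9,59,78,185.4);print(read_state()['wrist_torque'])
```

```text
tx 0.010 ty 0.081 tz 0.024 spin -0.354 | at [623.4  57.7  84.1] psi 169.5 j6 -0.53 F [-1.4 -0.4 -3.6] w 18.2 t 4.5
[-0.06530139  0.1625731   0.19570844]
```

```bash
cat > arc.py <<'E'
from h import *
import sys
s,p,R,h=pose()
ax=np.array([float(sys.argv[1]),float(sys.argv[2])]); d=p[:2]-ax; print(np.hypot(*d),np.degrees(np.arctan2(d[1],d[0])))
d=d/np.hypot(*d)*71
sg=float(sys.argv[3])
for a in range(0,46,5):
    t=-np.radians(a)*sg;r=np.array([[np.cos(t),-np.sin(t)],[np.sin(t),np.cos(t)]])
    w=np.append(ax+r@d,p[2])-p; print(a,(R.T@w/250).round(3),round(sg*a/45,3))
E
python3 arc.py 606.5 -12 1
```

```text
71.73099326168726 76.41259200001174
0 [0.003 0.    0.   ] 0.0
5 [ 0.005 -0.025 -0.   ] 0.111
10 [ 0.01  -0.049 -0.   ] 0.222
15 [ 0.017 -0.073 -0.   ] 0.333
20 [ 0.025 -0.096 -0.   ] 0.444
25 [ 0.036 -0.118 -0.   ] 0.556
30 [ 0.049 -0.14  -0.   ] 0.667
35 [ 0.063 -0.16  -0.   ] 0.778
40 [ 0.079 -0.179 -0.   ] 0.889
45 [ 0.097 -0.196 -0.   ] 1.0
```

{"name": "play_rows", "arguments": {"targets": [{"tx": 0.005, "ty": -0.025, "tz": 0, "spin": 0.111, "gripper": 1}, {"tx": 0.01, "ty": -0.049, "tz": 0, "spin": 0.222, "gripper": 1}, {"tx": 0.017, "ty": -0.073, "tz": 0, "spin": 0.333, "gripper": 1}, {"tx": 0.025, "ty": -0.096, "tz": 0, "spin": 0.444, "gripper": 1}, {"tx": 0.036, "ty": -0.118, "tz": 0, "spin": 0.556, "gripper": 1}, {"tx": 0.049, "ty": -0.14, "tz": 0, "spin": 0.667, "gripper": 1}, {"tx": 0.063, "ty": -0.16, "tz": 0, "spin": 0.778, "gripper": 1}, {"tx": 0.079, "ty": -0.179, "tz": 0, "spin": 0.889, "gripper": 1}, {"tx": 0.097, "ty": -0.196, "tz": 0, "spin": 1, "gripper": 1}]}}

```text
clock: 5.65
position: [667.8, 25.1, 84.1]
ee_rot: [-0.296, 0.955, 0.0, 0.0]
contact_force: [0.7, 0.4, -2.8]
gripper_width: 18.2
```

```bash
python3 arc.py 606.5 -12 1; python3 -c "
from h import *
go(600,0,80)"
```

```text
71.64082764182636 31.15206275322445
0 [ 0.003  0.    -0.   ] 0.0
5 [ 0.005 -0.024 -0.   ] 0.111
10 [ 0.01  -0.049 -0.   ] 0.222
15 [ 0.016 -0.073 -0.   ] 0.333
20 [ 0.025 -0.096 -0.   ] 0.444
25 [ 0.036 -0.118 -0.   ] 0.556
30 [ 0.049 -0.139 -0.   ] 0.667
35 [ 0.063 -0.159 -0.   ] 0.778
40 [ 0.08  -0.178 -0.   ] 0.889
45 [ 0.097 -0.195 -0.   ] 1.0
tx 0.280 ty 0.071 tz 0.016 spin 0.000 | at [667.8  25.1  84.1] psi 124.5 j6 -1.25 F [ 0.7  0.4 -2.8] w 18.2 t 5.7
```

{"name": "play_rows", "arguments": {"targets": [{"tx": 0.005, "ty": -0.024, "tz": 0, "spin": 0.111, "gripper": 1}, {"tx": 0.01, "ty": -0.049, "tz": 0, "spin": 0.222, "gripper": 1}, {"tx": 0.016, "ty": -0.073, "tz": 0, "spin": 0.333, "gripper": 1}, {"tx": 0.025, "ty": -0.096, "tz": 0, "spin": 0.444, "gripper": 1}, {"tx": 0.036, "ty": -0.118, "tz": 0, "spin": 0.556, "gripper": 1}, {"tx": 0.043, "ty": -0.13, "tz": 0, "spin": 0.61, "gripper": 1}, {"tx": 0.043, "ty": -0.13, "tz": 0, "spin": 0.61, "gripper": 1}]}}

```text
clock: 6.52
position: [677.5, -5.7, 84.2]
ee_rot: [-0.062, 0.998, 0.001, 0.001]
contact_force: [-0.4, 6.8, -2.6]
gripper_width: 18.5
```

```bash
python3 arc.py 606.5 -12 1|head -3; python3 -c "
from h import *
go(600,0,80)
snap('scene','scene4.png')"
```

```text
71.28998108667977 5.053186664456637
0 [ 0.001  0.    -0.   ] 0.0
5 [ 0.003 -0.025 -0.   ] 0.111
tx 0.305 ty 0.061 tz 0.016 spin 0.000 | at [677.5  -5.7  84.2] psi 97.1 j6 -1.67 F [-0.4  6.8 -2.6] w 18.5 t 6.5
```

View pics/scene4.png

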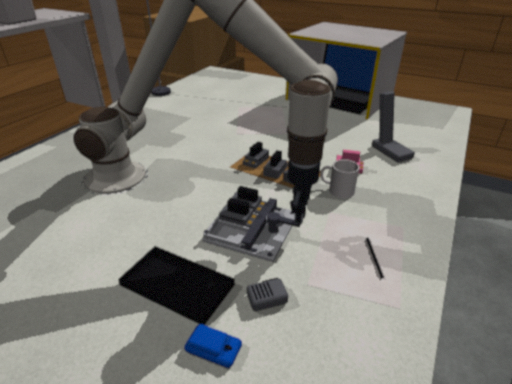

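{"name": "play_rows", "arguments": {"targets": [{"tx": 0, "ty": -0.015, "tz": 0, "spin": 0.03, "gripper": 1}, {"tx": 0, "ty": -0.015, "tz": 0, "spin": 0.03, "gripper": 1}]}}

```text
clock: 6.82
position: [677.6, -6.0, 84.2]
ee_rot: [-0.052, 0.999, 0.003, 0.001]
contact_force: [-1.8, 16.5, -2.4]
gripper_width: 18.9
```

```bash
python3 -c "
from h import *
go(600,0,80)"
```

```text
tx 0.306 ty 0.056 tz 0.016 spin 0.000 | at [677.6  -6.   84.2] psi 95.9 j6 -1.69 F [-1.8 16.5 -2.4] w 18.9 t 6.8
```

{"name": "play_rows", "arguments": {"targets": [{"tx": 0, "ty": 0.015, "tz": 0, "spin": 0, "gripper": 1}, {"tx": 0, "ty": 0.02, "tz": 0, "spin": 0, "gripper": -0.2}, {"tx": 0, "ty": 0.02, "tz": 0, "spin": 0, "gripper": -0.2}, {"tx": 0, "ty": 0.02, "tz": 0, "spin": 0, "gripper": -0.2}, {"tx": 0, "ty": 0.02, "tz": -0.2, "spin": 0, "gripper": -0.2}, {"tx": 0, "ty": 0.02, "tz": -0.4, "spin": 0, "gripper": -0.2}, {"tx": 0.1, "ty": 0.02, "tz": -0.5, "spin": 0, "gripper": -0.2}, {"tx": 0.3, "ty": 0.02, "tz": -0.5, "spin": 0, "gripper": -0.2}, {"tx": 0.4, "ty": 0.02, "tz": -0.5, "spin": 0, "gripper": -0.2}, {"tx": 0.4, "ty": 0.02, "tz": -0.5, "spin": 0, "gripper": -0.2}]}}

```text
clock: 8.07
position: [576.2, -17.5, 210.5]
ee_rot: [-0.05, 0.999, 0.0, 0.001]
contact_force: [0.3, 0.7, -0.3]
gripper_width: 51.1
```

```bash
python3 -c "
from h import *
go(503.3,-22.9,140,95.3)
snap('wrist','wrist5.png');snap('side','side5.png')"
```

```text
tx 0.293 ty 0.007 tz 0.282 spin 0.010 | at [576.2 -17.5 210.5] psi 95.7 j6 -1.72 F [ 0.3  0.7 -0.3] w 51.1 t 8.1
```

View pics/wrist5.png

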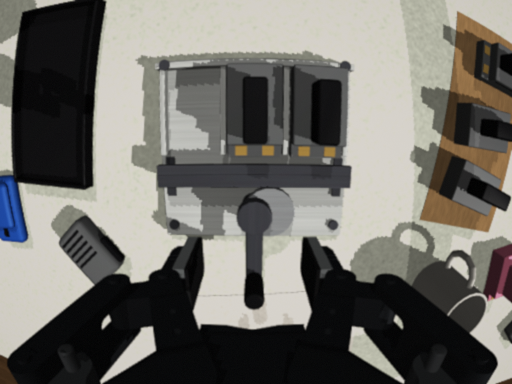

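View pics/side5.png

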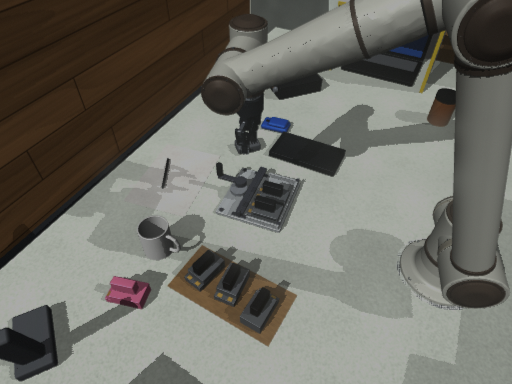

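The wrist view shows the lever released, pointing away at (255,270), with the bar back and the brass contacts of both spent packs uncovered. Their ribs are at (256,110) and (327,112).

Run:
```python
from h import *
im=load('wrist');f=im['frame'].max(-1)
for seed,win in (((256,110),(230,285,68,150)),((327,112),(295,350,68,150))):
    m=np.zeros_like(f);u0,u1,v0,v1=win;m[v0:v1,u0:u1]=(f[v0:v1,u0:u1]<22)
    n,l,st,c=cv2.connectedComponentsWithStats(m);k=l[seed[1],seed[0]];v,u=np.where(l==k)
    P=np.array([plane(im,a,b,80,True)[:2] for a,b in zip(u,v)],np.float32);print(st[k],[np.round(x,1) for x in cv2.minAreaRect(P)])
go(503.3,-22.9,62,95.3)
```

```text
[ 243   77   24   66 1520] [array([500.9, -22. ]), array([56.8, 19.9]), np.float64(5.7)]
[ 311   80   30   65 1635] [array([495.1,  39.8]), array([57.4, 25.5]), np.float64(4.9)]
tx 0.301 ty 0.007 tz 0.591 spin 0.010 | at [578.2 -17.  210. ] psi 95.8 j6 -1.72 F [-0.9 -0.5 -0.3] w 51.2 t 8.2
```

{"name": "play_rows", "arguments": {"targets": [{"tx": 0.25, "ty": 0.007, "tz": 0.1, "spin": 0.01, "gripper": -0.2}, {"tx": 0.301, "ty": 0.007, "tz": 0.25, "spin": 0.01, "gripper": -0.2}, {"tx": 0.301, "ty": 0.007, "tz": 0.35, "spin": 0.01, "gripper": -0.2}, {"tx": 0.301, "ty": 0.007, "tz": 0.5, "spin": 0.01, "gripper": -0.2}, {"tx": 0.301, "ty": 0.007, "tz": 0.58, "spin": 0.01, "gripper": -0.2}, {"tx": 0.301, "ty": 0.007, "tz": 0.58, "spin": 0.01, "gripper": 0.2}, {"tx": 0.301, "ty": 0.007, "tz": 0.58, "spin": 0.01, "gripper": 1}, {"tx": 0.301, "ty": 0.007, "tz": 0.58, "spin": 0.01, "gripper": 1}, {"tx": 0.301, "ty": 0.007, "tz": 0.58, "spin": 0.01, "gripper": 1}, {"tx": 0.301, "ty": 0.007, "tz": 0.58, "spin": 0.01, "gripper": 1}]}}

```text
clock: 9.43
position: [503.4, -22.4, 64.9]
ee_rot: [-0.047, 0.999, 0.0, 0.001]
contact_force: [1.5, -0.0, -3.3]
gripper_width: 21.3
```

```bash
python3 -c "
from h import *
go(503.3,-22.9,130,95.3)"
```

```text
tx 0.000 ty -0.002 tz -0.260 spin 0.001 | at [503.4 -22.4  64.9] psi 95.3 j6 -1.76 F [ 1.5 -0.  -3.3] w 21.3 t 9.4
```

{"name": "play_rows", "arguments": {"targets": [{"tx": 0, "ty": 0, "tz": -0.05, "spin": 0, "gripper": 1}, {"tx": 0, "ty": 0, "tz": -0.12, "spin": 0, "gripper": 1}, {"tx": 0, "ty": 0, "tz": -0.2, "spin": 0, "gripper": 1}, {"tx": 0, "ty": 0, "tz": -0.27, "spin": 0, "gripper": 1}, {"tx": 0, "ty": -0.1, "tz": -0.27, "spin": 0, "gripper": 1}, {"tx": 0, "ty": -0.25, "tz": -0.27, "spin": -0.15, "gripper": 1}, {"tx": 0, "ty": -0.4, "tz": -0.27, "spin": -0.35, "gripper": 1}, {"tx": 0, "ty": -0.55, "tz": -0.27, "spin": -0.55, "gripper": 1}, {"tx": 0, "ty": -0.7, "tz": -0.27, "spin": -0.75, "gripper": 1}, {"tx": 0, "ty": -0.8, "tz": -0.27, "spin": -0.95, "gripper": 1}, {"tx": 0, "ty": -0.8, "tz": -0.27, "spin": -1, "gripper": 1}]}}

```text
clock: 10.8
position: [519.3, -223.2, 131.8]
ee_rot: [-0.425, 0.905, 0.001, -0.001]
contact_force: [-0.7, 0.4, -3.3]
gripper_width: 21.1
```

```bash
python3 -c "
from h import *
go(535,-285.6,130,180);go(535,-285.6,60,180)"
```

```text
tx 0.152 ty -0.208 tz 0.007 spin -0.884 | at [ 519.3 -223.2  131.8] psi 140.2 j6 -0.57 F [-0.7  0.4 -3.3] w 21.1 t 10.8
tx 0.151 ty -0.209 tz 0.287 spin -0.884 | at [ 519.3 -223.2  131.8] psi 140.2 j6 -0.57 F [-0.7  0.4 -3.3] w 21.1 t 10.8
```

{"name": "play_rows", "arguments": {"targets": [{"tx": 0.04, "ty": -0.05, "tz": 0, "spin": -0.2, "gripper": 1}, {"tx": 0.08, "ty": -0.1, "tz": 0, "spin": -0.4, "gripper": 1}, {"tx": 0.12, "ty": -0.16, "tz": 0, "spin": -0.6, "gripper": 1}, {"tx": 0.151, "ty": -0.209, "tz": 0, "spin": -0.8, "gripper": 1}, {"tx": 0.151, "ty": -0.209, "tz": 0.05, "spin": -0.884, "gripper": 1}, {"tx": 0.151, "ty": -0.209, "tz": 0.15, "spin": -0.884, "gripper": 1}, {"tx": 0.151, "ty": -0.209, "tz": 0.24, "spin": -0.884, "gripper": 1}, {"tx": 0.151, "ty": -0.209, "tz": 0.28, "spin": -0.884, "gripper": 1}, {"tx": 0.151, "ty": -0.209, "tz": 0.29, "spin": -0.884, "gripper": 1}]}}

```text
clock: 11.92
position: [536.5, -284.0, 59.1]
ee_rot: [0.708, -0.706, -0.001, 0.001]
contact_force: [-0.3, -0.9, -4.0]
gripper_width: 21.3
```

```bash
python3 -c "
from h import *
go(535,-285.6,58,180);snap('wrist','wrist6.png')"
```

```text
tx 0.006 ty 0.006 tz 0.004 spin 0.002 | at [ 536.5 -284.    59.1] psi -179.9 j6 0.22 F [-0.3 -0.9 -4. ] w 21.3 t 11.9
```

View pics/wrist6.png

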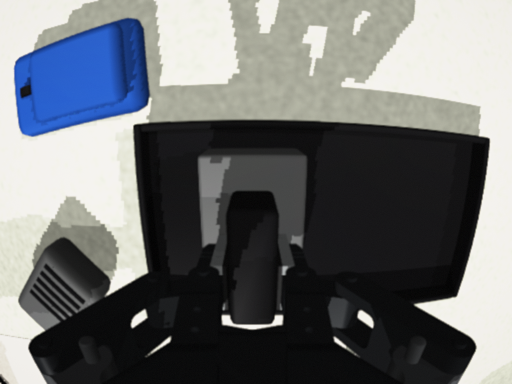

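The pack hangs just over the tray floor, at (250,230), inside the walls. Next I'll set it down and go back for the second.

{"name": "play_rows", "arguments": {"targets": [{"tx": 0, "ty": 0, "tz": 0.006, "spin": 0, "gripper": 1}, {"tx": 0, "ty": 0, "tz": 0.008, "spin": 0, "gripper": 0.5}, {"tx": 0, "ty": 0, "tz": 0.008, "spin": 0, "gripper": -0.2}, {"tx": 0, "ty": 0, "tz": 0.008, "spin": 0, "gripper": -0.2}, {"tx": 0, "ty": 0, "tz": -0.15, "spin": 0, "gripper": -0.2}, {"tx": 0, "ty": 0, "tz": -0.35, "spin": 0, "gripper": -0.2}, {"tx": -0.2, "ty": 0, "tz": -0.5, "spin": 0.2, "gripper": -0.2}, {"tx": -0.45, "ty": 0, "tz": -0.5, "spin": 0.4, "gripper": -0.2}, {"tx": -0.7, "ty": 0.05, "tz": -0.5, "spin": 0.6, "gripper": -0.2}, {"tx": -0.95, "ty": 0.1, "tz": -0.5, "spin": 0.8, "gripper": -0.2}, {"tx": -0.98, "ty": 0.12, "tz": -0.5, "spin": 1, "gripper": -0.2}, {"tx": -0.98, "ty": 0.12, "tz": -0.5, "spin": 1, "gripper": -0.2}]}}

```text
clock: 13.48
position: [506.8, -38.2, 185.2]
ee_rot: [-0.386, 0.923, -0.0, 0.001]
contact_force: [0.0, -0.8, 1.2]
gripper_width: 50.9
```

```bash
python3 -c "
from h import *
go(497.2,42.8,180,95.3);go(497.2,42.8,64.5,95.3);snap('wrist','wrist7.png');snap('scene','scene7.png')"
```

```text
tx -0.204 ty 0.255 tz 0.021 spin 0.890 | at [506.8 -38.2 185.2] psi 135.4 j6 -1.02 F [ 0.  -0.8  1.2] w 50.9 t 13.5
tx -0.203 ty 0.256 tz 0.483 spin 0.890 | at [506.8 -38.2 185.2] psi 135.4 j6 -1.02 F [ 0.  -0.8  1.2] w 50.9 t 13.5
```

View pics/wrist7.png

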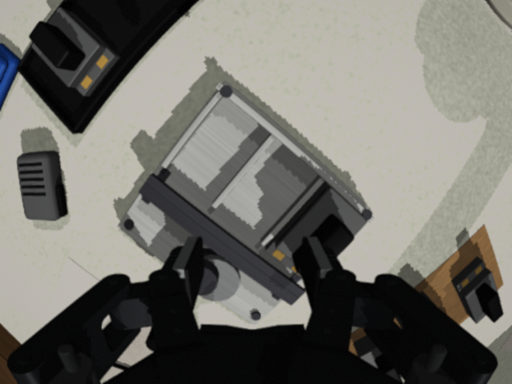

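View pics/scene7.png

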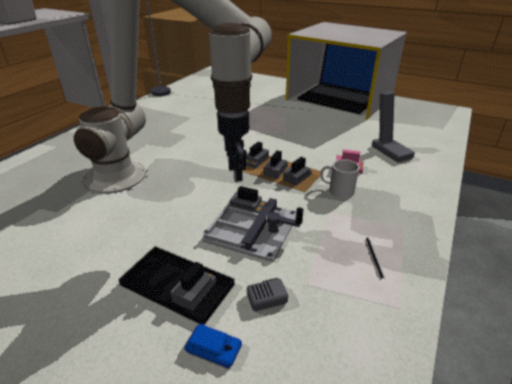

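The scene view shows the first spent pack flat in the tray at (192,288), pockets 1 and 2 empty, and one spent pack left in pocket 3 at (247,198).

{"name": "play_rows", "arguments": {"targets": [{"tx": -0.1, "ty": 0.12, "tz": 0, "spin": 0.22, "gripper": -0.2}, {"tx": -0.203, "ty": 0.256, "tz": 0, "spin": 0.44, "gripper": -0.2}, {"tx": -0.203, "ty": 0.256, "tz": 0, "spin": 0.66, "gripper": -0.2}, {"tx": -0.203, "ty": 0.256, "tz": 0, "spin": 0.89, "gripper": -0.2}, {"tx": -0.203, "ty": 0.256, "tz": 0.1, "spin": 0.89, "gripper": -0.2}, {"tx": -0.203, "ty": 0.256, "tz": 0.2, "spin": 0.89, "gripper": -0.2}, {"tx": -0.203, "ty": 0.256, "tz": 0.2, "spin": 0.89, "gripper": -0.2}]}}

```text
clock: 14.45
position: [496.5, 40.5, 132.7]
ee_rot: [-0.044, 0.999, -0.001, -0.002]
contact_force: [-0.8, -0.8, 0.5]
gripper_width: 50.7
```

```bash
python3 -c "
from h import *
go(497.2,42.8,64.5,95.3)"
```

```text
tx -0.005 ty 0.009 tz 0.273 spin -0.006 | at [496.5  40.5 132.7] psi 95.0 j6 -1.89 F [-0.8 -0.8  0.5] w 50.7 t 14.4
```

{"name": "play_rows", "arguments": {"targets": [{"tx": -0.004, "ty": 0.009, "tz": 0.12, "spin": -0.006, "gripper": -0.2}, {"tx": -0.004, "ty": 0.009, "tz": 0.23, "spin": -0.006, "gripper": -0.2}, {"tx": -0.004, "ty": 0.009, "tz": 0.273, "spin": -0.006, "gripper": -0.2}, {"tx": -0.004, "ty": 0.009, "tz": 0.273, "spin": -0.006, "gripper": 0.2}, {"tx": -0.004, "ty": 0.009, "tz": 0.273, "spin": -0.006, "gripper": 1}, {"tx": -0.004, "ty": 0.009, "tz": 0.273, "spin": -0.006, "gripper": 1}, {"tx": -0.004, "ty": 0.009, "tz": 0.273, "spin": -0.006, "gripper": 1}, {"tx": -0.004, "ty": 0.009, "tz": 0.273, "spin": -0.006, "gripper": 1}]}}

```text
clock: 15.45
position: [499.1, 44.4, 67.3]
ee_rot: [-0.047, 0.999, 0.0, 0.001]
contact_force: [1.4, -2.2, 7.2]
gripper_width: 21.1
```

```bash
python3 -c "
from h import *
go(440,-285,130,180)"
```

```text
tx 0.358 ty -1.290 tz -0.252 spin -1.881 | at [499.1  44.4  67.3] psi 95.4 j6 -1.89 F [ 1.4 -2.2  7.2] w 21.1 t 15.4
```

{"name": "play_rows", "arguments": {"targets": [{"tx": 0, "ty": 0, "tz": -0.05, "spin": 0, "gripper": 1}, {"tx": 0, "ty": 0, "tz": -0.12, "spin": 0, "gripper": 1}, {"tx": 0, "ty": 0, "tz": -0.2, "spin": 0, "gripper": 1}, {"tx": 0, "ty": 0, "tz": -0.27, "spin": 0, "gripper": 1}, {"tx": 0.03, "ty": -0.1, "tz": -0.27, "spin": 0, "gripper": 1}, {"tx": 0.06, "ty": -0.25, "tz": -0.27, "spin": -0.15, "gripper": 1}, {"tx": 0.1, "ty": -0.4, "tz": -0.27, "spin": -0.35, "gripper": 1}, {"tx": 0.14, "ty": -0.55, "tz": -0.27, "spin": -0.55, "gripper": 1}, {"tx": 0.18, "ty": -0.7, "tz": -0.27, "spin": -0.75, "gripper": 1}, {"tx": 0.22, "ty": -0.85, "tz": -0.27, "spin": -0.95, "gripper": 1}, {"tx": 0.25, "ty": -0.95, "tz": -0.27, "spin": -1, "gripper": 1}, {"tx": 0.25, "ty": -0.95, "tz": -0.27, "spin": -1, "gripper": 1}]}}

```text
clock: 16.95
position: [455.6, -198.7, 132.6]
ee_rot: [-0.423, 0.906, 0.002, -0.002]
contact_force: [-0.2, 0.5, -4.8]
gripper_width: 21.2
```

```bash
python3 -c "
from h import *
go(440,-285,60.5,180)"
```

```text
tx 0.305 ty -0.175 tz 0.288 spin -0.887 | at [ 455.6 -198.7  132.6] psi 140.1 j6 -0.61 F [-0.2  0.5 -4.8] w 21.2 t 16.9
```

{"name": "play_rows", "arguments": {"targets": [{"tx": 0.07, "ty": -0.04, "tz": 0, "spin": -0.2, "gripper": 1}, {"tx": 0.15, "ty": -0.09, "tz": 0, "spin": -0.4, "gripper": 1}, {"tx": 0.23, "ty": -0.13, "tz": 0, "spin": -0.6, "gripper": 1}, {"tx": 0.305, "ty": -0.175, "tz": 0, "spin": -0.8, "gripper": 1}, {"tx": 0.305, "ty": -0.175, "tz": 0.05, "spin": -0.887, "gripper": 1}, {"tx": 0.305, "ty": -0.175, "tz": 0.15, "spin": -0.887, "gripper": 1}, {"tx": 0.305, "ty": -0.175, "tz": 0.24, "spin": -0.887, "gripper": 1}, {"tx": 0.305, "ty": -0.175, "tz": 0.28, "spin": -0.887, "gripper": 1}, {"tx": 0.305, "ty": -0.175, "tz": 0.29, "spin": -0.887, "gripper": 1}, {"tx": 0.305, "ty": -0.175, "tz": 0.295, "spin": -0.887, "gripper": 1}]}}

```text
clock: 18.2
position: [443.4, -284.6, 60.4]
ee_rot: [0.709, -0.705, 0.0, -0.0]
contact_force: [-0.3, 0.4, -2.8]
gripper_width: 21.0
```

```bash
python3 -c "
from h import *
go(440,-285,58,180);snap('wrist','wrist8.png')"
```

```text
tx 0.002 ty 0.014 tz 0.010 spin 0.006 | at [ 443.4 -284.6   60.4] psi -179.7 j6 0.27 F [-0.3  0.4 -2.8] w 21.0 t 18.2
```

View pics/wrist8.png

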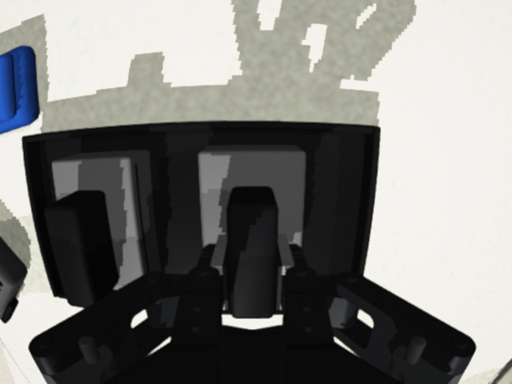

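Both spent packs are inside the tray, one already set down at (85,225) and one in the jaws at (252,235). I'll set this one down and return.

{"name": "play_rows", "arguments": {"targets": [{"tx": 0, "ty": 0, "tz": 0.006, "spin": 0, "gripper": 1}, {"tx": 0, "ty": 0, "tz": 0.006, "spin": 0, "gripper": 0.5}, {"tx": 0, "ty": 0, "tz": 0.006, "spin": 0, "gripper": -0.2}, {"tx": 0, "ty": 0, "tz": 0.006, "spin": 0, "gripper": -0.2}, {"tx": 0, "ty": 0, "tz": -0.15, "spin": 0, "gripper": -0.2}, {"tx": 0, "ty": 0, "tz": -0.35, "spin": 0, "gripper": -0.2}, {"tx": -0.2, "ty": 0, "tz": -0.6, "spin": 0, "gripper": -0.2}, {"tx": -0.45, "ty": 0, "tz": -0.7, "spin": 0, "gripper": -0.2}, {"tx": -0.7, "ty": 0, "tz": -0.7, "spin": 0, "gripper": -0.2}, {"tx": -0.95, "ty": 0, "tz": -0.7, "spin": 0, "gripper": -0.2}, {"tx": -1, "ty": 0, "tz": -0.7, "spin": 0, "gripper": -0.2}]}}

```text
clock: 19.62
position: [441.8, -32.3, 235.7]
ee_rot: [0.71, -0.705, 0.001, -0.001]
contact_force: [0.8, 0.0, -0.1]
gripper_width: 51.3
```

{"name": "play_rows", "arguments": {"targets": [{"tx": -0.25, "ty": 0, "tz": 0, "spin": -0.1, "gripper": -0.2}, {"tx": -0.5, "ty": 0, "tz": 0, "spin": -0.2, "gripper": -0.2}, {"tx": -0.75, "ty": 0, "tz": 0, "spin": -0.2, "gripper": -0.2}, {"tx": -0.95, "ty": 0, "tz": 0, "spin": -0.2, "gripper": -0.2}, {"tx": -1, "ty": 0, "tz": 0, "spin": -0.2, "gripper": -0.2}, {"tx": -1, "ty": 0, "tz": 0, "spin": -0.2, "gripper": -0.2}]}}

```text
clock: 20.38
position: [440.6, 215.6, 234.7]
ee_rot: [0.762, -0.647, 0.0, 0.0]
contact_force: [-0.3, -0.7, -0.1]
gripper_width: 51.2
```

```bash
python3 -c "
from h import *
go(530,280,240,180);snap('wrist','wrist9.png');snap('scene','scene9.png');snap('side','side9.png')"
```

```text
tx -0.196 ty -0.394 tz -0.021 spin 0.207 | at [440.6 215.6 234.7] psi -170.7 j6 -0.62 F [-0.3 -0.7 -0.1] w 51.2 t 20.4
```

View pics/wrist9.png

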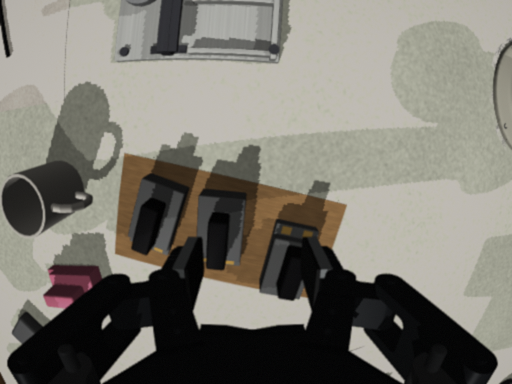

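View pics/side9.png

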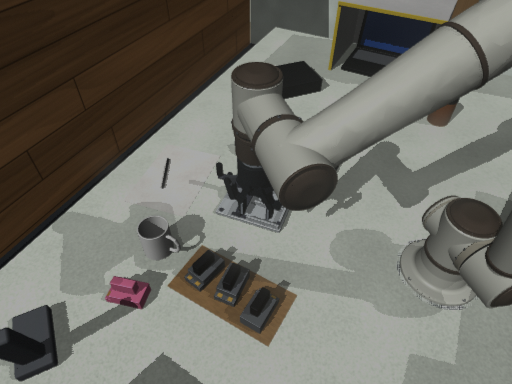

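View pics/scene9.png

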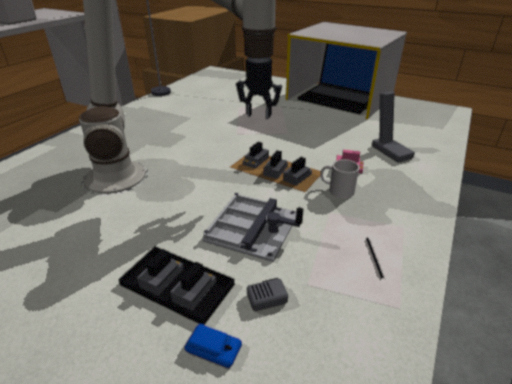

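The scene view shows both spent packs flat in the tray at (155,268) and (192,288) and the cradle empty. On the mat the wrist view shows A at (290,262) with contacts toward −y, and B at (220,230) and C at (158,212) with contacts toward +y. The pink one at (72,285) has the same shape but the wrong colour, so I'm leaving it out.

```bash
cat > fresh.py <<'E'
from meas import *
def run():
  for n in ('scene','side'):
    im=load(n);P=cloud(im);fr=im['frame'].astype(int);v=np.isfinite(P[...,0])
    pink=(fr[...,0]-fr[...,1]>50);P=P[v&~pink]
    k=(P[:,2]>15)&(P[:,2]<75)&(P[:,0]>330)&(P[:,0]<800)&(P[:,1]>150)&(P[:,1]<480)
    for Q in comps(P[k]):
        if len(Q)<60: continue
        T=Q[Q[:,2]>60]
        if len(T)<20: continue
        r=rect(T);b=rect(Q);L=Q[(Q[:,2]>15)&(Q[:,2]<20.5)]
        print(n,len(Q),'rib',np.round(r[0],1),np.round(r[1],1),round(r[2],1),'body',np.round(b[0],1),np.round(b[1],1),round(b[2],1),'low',len(L),L.mean(0).round(0) if len(L) else '')
if __name__=='__main__': run()
E
python3 fresh.py
python3 - <<'E'
from h import *
im=load('wrist');c=im['frame'][140:310,100:360];cv2.imwrite('pics/c9.png',cv2.resize(c,None,fx=2.9,fy=2.9,interpolation=cv2.INTER_CUBIC)[...,::-1])
f=im['frame'].astype(int); 
k=(f[...,0]>130)&(f[...,0]-f[...,2]>70)&(f[...,1]>85);v,u=np.where(k)
E
```

```text
scene 361 rib [378.4 316.2] [60.5 22.5] 88.0 body [378.3 316.4] [99.8 58.8] 84.8 low 63 [383. 288.  17.]
scene 368 rib [471.5 287.1] [19.3 61.7] 2.6 body [469.9 283.9] [58.7 96.9] 2.0 low 38 [483. 261.  18.]
scene 417 rib [554.4 284.4] [59.5 21.9] 78.4 body [554.5 283. ] [98.7 58.8] 76.5 low 40 [566. 262.  18.]
scene 499 rib [697.5 253.6] [114.6  43. ] 1.4 body [694.9 256.3] [ 48.7 117.3] 86.1 low 46 [717. 248.  18.]
scene 154 rib [691.1 417.8] [59.9 15.9] 1.6 body [693.5 416.1] [95.8 24.8] 6.4 low 12 [735. 421.  17.]
scene 100 rib [705.1 306.1] [60.4 19.6] 16.1 body [705.1 306.1] [60.4 19.6] 16.1 low 0 
side 952 rib [375.4 319.5] [60.1 22.2] 86.9 body [375.2 319.6] [97.2 56.5] 86.1 low 66 [365. 324.  18.]
side 872 rib [467.5 292. ] [22.  59.9] 4.3 body [467.8 291.5] [56.6 97. ] 3.4 low 146 [462. 326.  18.]
side 830 rib [550.9 288.4] [60.2 22.9] 79.5 body [551.2 287.3] [97. 58.] 78.5 low 129 [553. 321.  18.]
side 783 rib [698.  270.5] [103.9  80.1] 32.2 body [697.8 270.3] [104.3  82.3] 32.2 low 51 [707. 283.  18.]
```

View pics/c9.png

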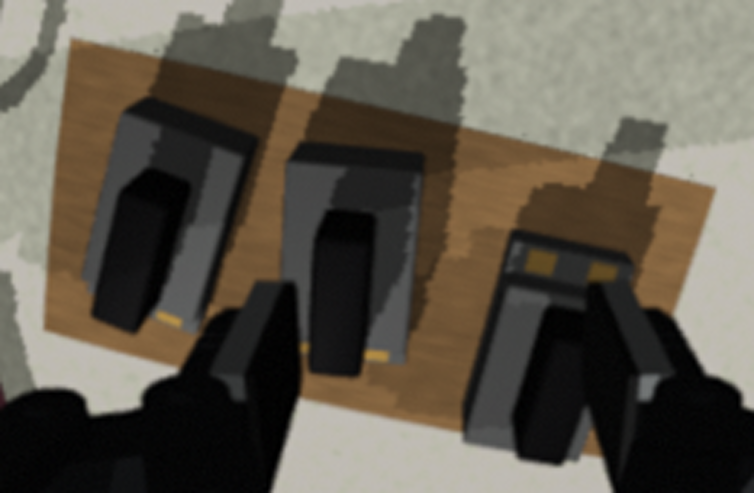

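```bash
python3 -c "
from h import *
go(470.2,291,130,183.4)"
```

```text
tx -0.285 ty -0.166 tz 0.419 spin 0.128 | at [440.7 214.1 234.8] psi -170.8 j6 -0.62 F [-0.5 -0.1  0.2] w 51.0 t 20.5
```

{"name": "play_rows", "arguments": {"targets": [{"tx": -0.15, "ty": -0.08, "tz": 0.1, "spin": 0.128, "gripper": -0.2}, {"tx": -0.285, "ty": -0.166, "tz": 0.2, "spin": 0.128, "gripper": -0.2}, {"tx": -0.285, "ty": -0.166, "tz": 0.35, "spin": 0.128, "gripper": -0.2}, {"tx": -0.285, "ty": -0.166, "tz": 0.42, "spin": 0.128, "gripper": -0.2}, {"tx": -0.285, "ty": -0.166, "tz": 0.42, "spin": 0.128, "gripper": -0.2}]}}

```text
clock: 21.15
position: [470.0, 290.4, 128.5]
ee_rot: [0.728, -0.686, 0.0, 0.002]
contact_force: [0.4, 0.3, 0.1]
gripper_width: 51.4
```

```bash
python3 -c "
from h import *
go(470.2,291,54,183.4);im=snap('wrist','wrist10.png')"
```

```text
tx -0.003 ty -0.002 tz 0.298 spin -0.001 | at [470.  290.4 128.5] psi -176.6 j6 -0.79 F [0.4 0.3 0.1] w 51.4 t 21.1
```

View pics/wrist10.png

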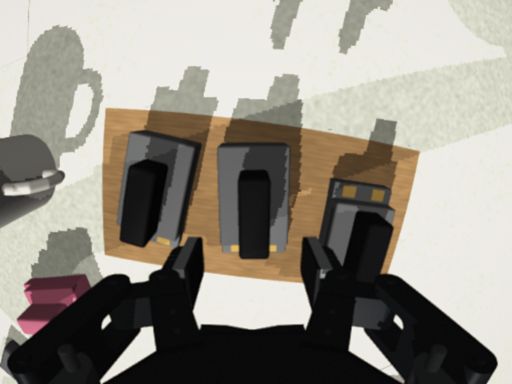

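Pack B is centred between the fingers, with its rib at (254,213) and its contacts near the hand.

{"name": "play_rows", "arguments": {"targets": [{"tx": -0.002, "ty": -0.002, "tz": 0.12, "spin": 0, "gripper": -0.2}, {"tx": -0.002, "ty": -0.002, "tz": 0.24, "spin": 0, "gripper": -0.2}, {"tx": -0.002, "ty": -0.002, "tz": 0.298, "spin": 0, "gripper": -0.2}, {"tx": -0.002, "ty": -0.002, "tz": 0.298, "spin": 0, "gripper": 0.2}, {"tx": -0.002, "ty": -0.002, "tz": 0.298, "spin": 0, "gripper": 1}, {"tx": -0.002, "ty": -0.002, "tz": 0.298, "spin": 0, "gripper": 1}, {"tx": -0.002, "ty": -0.002, "tz": 0.298, "spin": 0, "gripper": 1}, {"tx": -0.002, "ty": -0.002, "tz": 0.298, "spin": 0, "gripper": 1}]}}

```text
clock: 22.2
position: [471.2, 293.3, 56.5]
ee_rot: [0.728, -0.685, 0.0, -0.001]
contact_force: [-1.5, -0.4, 6.1]
gripper_width: 20.8
```

```bash
python3 -c "
from h import *
go(512,-88,130,95.3)"
```

```text
tx 1.532 ty -0.070 tz -0.295 spin 1.960 | at [471.2 293.3  56.5] psi -176.5 j6 -0.79 F [-1.5 -0.4  6.1] w 20.8 t 22.2
```

{"name": "play_rows", "arguments": {"targets": [{"tx": 0, "ty": 0, "tz": -0.05, "spin": 0, "gripper": 1}, {"tx": 0, "ty": 0, "tz": -0.12, "spin": 0, "gripper": 1}, {"tx": 0, "ty": 0, "tz": -0.2, "spin": 0, "gripper": 1}, {"tx": 0, "ty": 0, "tz": -0.28, "spin": 0, "gripper": 1}, {"tx": 0.1, "ty": 0, "tz": -0.31, "spin": 0, "gripper": 1}, {"tx": 0.25, "ty": 0, "tz": -0.31, "spin": 0.15, "gripper": 1}, {"tx": 0.4, "ty": 0, "tz": -0.31, "spin": 0.35, "gripper": 1}, {"tx": 0.55, "ty": 0, "tz": -0.31, "spin": 0.55, "gripper": 1}, {"tx": 0.7, "ty": -0.02, "tz": -0.31, "spin": 0.75, "gripper": 1}, {"tx": 0.85, "ty": -0.04, "tz": -0.31, "spin": 0.95, "gripper": 1}, {"tx": 0.95, "ty": -0.05, "tz": -0.31, "spin": 1, "gripper": 1}, {"tx": 0.95, "ty": -0.05, "tz": -0.31, "spin": 1, "gripper": 1}]}}

```text
clock: 23.7
position: [496.3, 54.1, 132.1]
ee_rot: [-0.409, 0.913, 0.0, -0.001]
contact_force: [-0.2, 0.5, -4.9]
gripper_width: 21.0
```

```bash
python3 -c "
from h import *
go(514.9,-87.8,135,95.3)"
```

```text
tx 0.374 ty -0.433 tz -0.011 spin 0.955 | at [496.3  54.1 132.1] psi 138.3 j6 -1.16 F [-0.2  0.5 -4.9] w 21.0 t 23.7
```

{"name": "play_rows", "arguments": {"targets": [{"tx": 0.09, "ty": -0.1, "tz": -0.01, "spin": 0.2, "gripper": 1}, {"tx": 0.19, "ty": -0.22, "tz": -0.01, "spin": 0.4, "gripper": 1}, {"tx": 0.28, "ty": -0.33, "tz": -0.01, "spin": 0.6, "gripper": 1}, {"tx": 0.374, "ty": -0.433, "tz": -0.01, "spin": 0.8, "gripper": 1}, {"tx": 0.374, "ty": -0.433, "tz": -0.01, "spin": 0.955, "gripper": 1}, {"tx": 0.374, "ty": -0.433, "tz": -0.01, "spin": 0.955, "gripper": 1}, {"tx": 0.374, "ty": -0.433, "tz": -0.01, "spin": 0.955, "gripper": 1}]}}

```text
clock: 24.58
position: [516.4, -84.7, 135.1]
ee_rot: [-0.049, 0.999, 0.0, -0.0]
contact_force: [-1.1, 0.0, -4.7]
gripper_width: 20.9
```

```bash
python3 -c "
from h import *
go(514.9,-87.8,68,95.3);snap('wrist','wrist11.png')"
```

```text
tx 0.007 ty -0.012 tz 0.269 spin 0.008 | at [516.4 -84.7 135.1] psi 95.7 j6 -1.62 F [-1.1  0.  -4.7] w 20.9 t 24.6
```

View pics/wrist11.png

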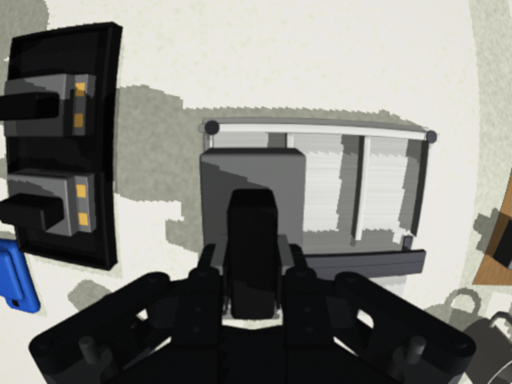

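{"name": "play_rows", "arguments": {"targets": [{"tx": 0.007, "ty": -0.012, "tz": 0, "spin": 0.008, "gripper": 1}, {"tx": 0.007, "ty": -0.012, "tz": 0.1, "spin": 0.008, "gripper": 1}, {"tx": 0.007, "ty": -0.012, "tz": 0.19, "spin": 0.008, "gripper": 1}, {"tx": 0.007, "ty": -0.012, "tz": 0.19, "spin": 0.008, "gripper": 1}, {"tx": 0.007, "ty": -0.012, "tz": 0.19, "spin": 0.008, "gripper": 1}]}}

```text
clock: 25.25
position: [516.1, -88.3, 88.7]
ee_rot: [-0.045, 0.999, -0.0, 0.001]
contact_force: [-0.2, 0.5, -4.6]
gripper_width: 20.8
```

```bash
python3 -c "
from h import *
go(514.9,-87.8,68,95.3);snap('wrist','wrist12.png')"
```

```text
tx 0.005 ty 0.002 tz 0.083 spin -0.002 | at [516.1 -88.3  88.7] psi 95.2 j6 -1.62 F [-0.2  0.5 -4.6] w 20.8 t 25.2
```

View pics/wrist12.png

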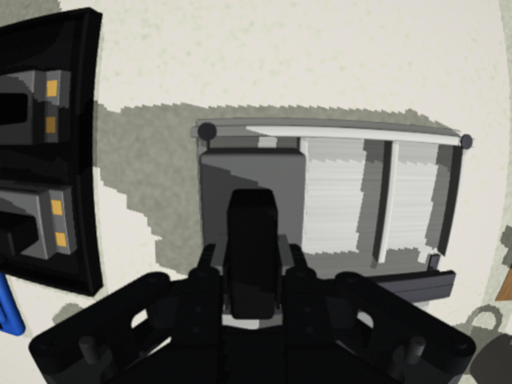

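{"name": "play_rows", "arguments": {"targets": [{"tx": 0.004, "ty": 0.002, "tz": 0.03, "spin": 0, "gripper": 1}, {"tx": 0.004, "ty": 0.002, "tz": 0.05, "spin": 0, "gripper": 1}, {"tx": 0.004, "ty": 0.002, "tz": 0.065, "spin": 0, "gripper": 1}, {"tx": 0.004, "ty": 0.002, "tz": 0.075, "spin": 0, "gripper": 1}]}}

```text
clock: 25.8
position: [514.2, -88.0, 68.7]
ee_rot: [-0.045, 0.999, -0.0, -0.0]
contact_force: [0.7, 0.5, -5.0]
gripper_width: 20.9
```

```bash
python3 -c "
from h import *
go(514.9,-87.8,68,95.3)"
```

```text
tx -0.003 ty 0.000 tz 0.003 spin -0.003 | at [514.2 -88.   68.7] psi 95.1 j6 -1.62 F [ 0.7  0.5 -5. ] w 20.9 t 25.8
```

{"name": "play_rows", "arguments": {"targets": [{"tx": -0.002, "ty": 0, "tz": 0.007, "spin": 0, "gripper": 1}, {"tx": -0.002, "ty": 0, "tz": 0.007, "spin": 0, "gripper": 0.5}, {"tx": -0.002, "ty": 0, "tz": 0.005, "spin": 0, "gripper": -0.2}, {"tx": -0.002, "ty": 0, "tz": 0.005, "spin": 0, "gripper": -0.2}, {"tx": 0, "ty": 0, "tz": -0.15, "spin": 0, "gripper": -0.2}, {"tx": 0, "ty": 0, "tz": -0.35, "spin": 0, "gripper": -0.2}, {"tx": 0, "ty": 0.2, "tz": -0.6, "spin": -0.2, "gripper": -0.2}, {"tx": 0, "ty": 0.45, "tz": -0.65, "spin": -0.4, "gripper": -0.2}, {"tx": 0, "ty": 0.7, "tz": -0.65, "spin": -0.6, "gripper": -0.2}, {"tx": 0, "ty": 0.95, "tz": -0.65, "spin": -0.8, "gripper": -0.2}, {"tx": 0, "ty": 1, "tz": -0.65, "spin": -1, "gripper": -0.2}, {"tx": 0, "ty": 1, "tz": -0.65, "spin": -1, "gripper": -0.2}]}}

```text
clock: 27.3
position: [491.9, 162.9, 231.7]
ee_rot: [-0.425, 0.905, -0.0, 0.0]
contact_force: [0.0, 0.0, -0.6]
gripper_width: 51.2
```

Run:
```python
from h import *
go(553.3,288,200,168.8);snap('wrist','wrist13.png');snap('scene','scene13.png');snap('side','side13.png')
import fresh; fresh.run()
a=load('scene')['frame'][140:270,190:370];cv2.imwrite('pics/s13.png',cv2.resize(a,None,fx=4,fy=4,interpolation=cv2.INTER_CUBIC)[...,::-1])
```

```text
tx -0.542 ty 0.131 tz 0.127 spin -0.633 | at [491.9 162.9 231.7] psi 140.3 j6 -1.33 F [ 0.   0.  -0.6] w 51.2 t 27.3
scene 361 rib [377.9 315.9] [59.8 24.2] 86.1 body [378.3 315.9] [96.7 58.1] 84.1 low 59 [384. 290.  17.]
scene 414 rib [554.3 283.6] [59.  22.2] 81.1 body [554.4 282.4] [96.5 57.1] 77.8 low 39 [564. 260.  18.]
scene 498 rib [697.5 253.5] [114.2  46.4] 1.9 body [695.8 254.2] [118.   47.2] 0.7 low 44 [710. 248.  18.]
scene 156 rib [690.6 417.7] [17.2 60.4] 89.4 body [691.1 424.1] [92.3 53.6] 15.5 low 16 [733. 429.  18.]
scene 105 rib [706.7 305.5] [62.4 19.6] 13.7 body [706.7 305.5] [62.4 19.6] 13.7 low 0 
side 951 rib [375.5 320. ] [59.4 22.7] 86.7 body [375.1 319.4] [97.4 57. ] 86.4 low 65 [364. 318.  18.]
side 831 rib [551.4 287.9] [59.6 22.5] 78.3 body [550.9 287.9] [96.1 56.4] 78.2 low 141 [551. 318.  18.]
side 461 rib [688.4 284.8] [101.3  46.1] 33.3 body [688.  285.1] [103.   46.4] 34.0 low 30 [688. 300.  17.]
side 319 rib [730.4 262.3] [70.3 28.3] 52.1 body [730.6 262.2] [70.3 28.8] 52.1 low 18 [737. 253.  18.]
```

View pics/s13.png

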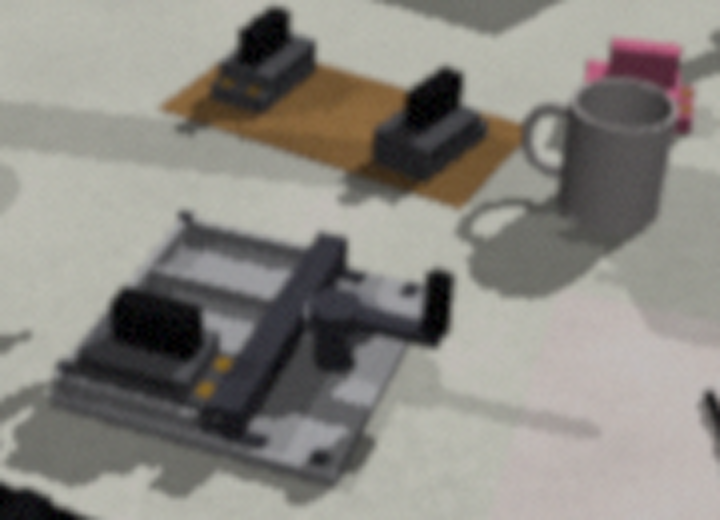

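View pics/wrist13.png

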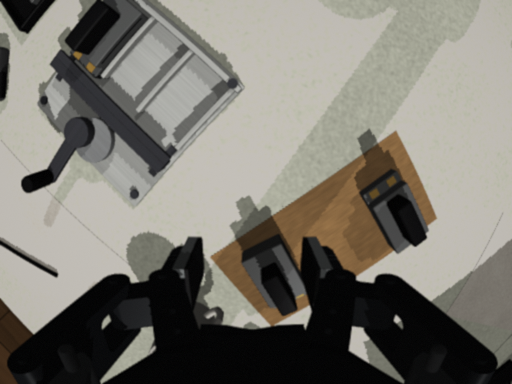

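Pack B sits in pocket 1 with its contacts towards the bar. A and C have not moved. C is next.

{"name": "play_rows", "arguments": {"targets": [{"tx": -0.15, "ty": 0.04, "tz": 0.05, "spin": -0.2, "gripper": -0.2}, {"tx": -0.35, "ty": 0.08, "tz": 0.1, "spin": -0.4, "gripper": -0.2}, {"tx": -0.54, "ty": 0.131, "tz": 0.15, "spin": -0.63, "gripper": -0.2}, {"tx": -0.54, "ty": 0.131, "tz": 0.28, "spin": -0.63, "gripper": -0.2}, {"tx": -0.54, "ty": 0.131, "tz": 0.4, "spin": -0.63, "gripper": -0.2}, {"tx": -0.54, "ty": 0.131, "tz": 0.4, "spin": -0.63, "gripper": -0.2}]}}

```text
clock: 28.2
position: [552.3, 283.3, 128.9]
ee_rot: [-0.632, 0.775, 0.0, -0.003]
contact_force: [-0.1, -0.4, 0.2]
gripper_width: 51.3
```

```bash
python3 -c "
from h import *
go(553.4,287.5,54,168.5);snap('wrist','wrist14.png')"
```

```text
tx -0.019 ty -0.002 tz 0.300 spin -0.004 | at [552.3 283.3 128.9] psi 168.3 j6 -0.94 F [-0.1 -0.4  0.2] w 51.3 t 28.2
```

View pics/wrist14.png

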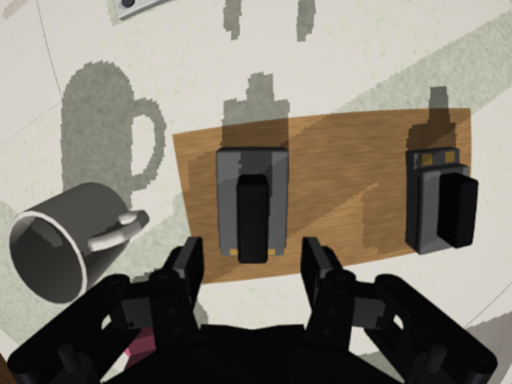

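Pack C's rib, at (253,218), is centred between the fingers, and the mug handle at (118,230) is clear.

{"name": "play_rows", "arguments": {"targets": [{"tx": -0.015, "ty": -0.002, "tz": 0.12, "spin": 0, "gripper": -0.2}, {"tx": -0.015, "ty": -0.002, "tz": 0.24, "spin": 0, "gripper": -0.2}, {"tx": -0.015, "ty": -0.002, "tz": 0.298, "spin": 0, "gripper": -0.2}, {"tx": -0.015, "ty": -0.002, "tz": 0.298, "spin": 0, "gripper": 0.2}, {"tx": -0.015, "ty": -0.002, "tz": 0.298, "spin": 0, "gripper": 1}, {"tx": -0.015, "ty": -0.002, "tz": 0.298, "spin": 0, "gripper": 1}, {"tx": -0.015, "ty": -0.002, "tz": 0.298, "spin": 0, "gripper": 1}, {"tx": -0.015, "ty": -0.002, "tz": 0.298, "spin": 0, "gripper": 1}]}}

```text
clock: 29.25
position: [555.0, 289.7, 58.6]
ee_rot: [-0.633, 0.774, -0.0, 0.001]
contact_force: [-1.4, -0.7, 7.4]
gripper_width: 21.0
```

```bash
python3 -c "
from h import *
go(508.5,-22.2,135,95.3)"
```

```text
tx 1.259 ty -0.066 tz -0.307 spin 1.627 | at [555.  289.7  58.6] psi 168.5 j6 -0.94 F [-1.4 -0.7  7.4] w 21.0 t 29.2
```

{"name": "play_rows", "arguments": {"targets": [{"tx": 0, "ty": 0, "tz": -0.05, "spin": 0, "gripper": 1}, {"tx": 0, "ty": 0, "tz": -0.12, "spin": 0, "gripper": 1}, {"tx": 0, "ty": 0, "tz": -0.2, "spin": 0, "gripper": 1}, {"tx": 0, "ty": 0, "tz": -0.28, "spin": 0, "gripper": 1}, {"tx": 0.1, "ty": 0, "tz": -0.31, "spin": 0, "gripper": 1}, {"tx": 0.25, "ty": -0.01, "tz": -0.31, "spin": 0.15, "gripper": 1}, {"tx": 0.4, "ty": -0.02, "tz": -0.31, "spin": 0.35, "gripper": 1}, {"tx": 0.55, "ty": -0.03, "tz": -0.31, "spin": 0.55, "gripper": 1}, {"tx": 0.7, "ty": -0.04, "tz": -0.31, "spin": 0.75, "gripper": 1}, {"tx": 0.85, "ty": -0.05, "tz": -0.31, "spin": 0.95, "gripper": 1}, {"tx": 0.95, "ty": -0.05, "tz": -0.31, "spin": 1, "gripper": 1}, {"tx": 0.95, "ty": -0.05, "tz": -0.31, "spin": 1, "gripper": 1}]}}

```text
clock: 30.75
position: [517.7, 51.7, 134.6]
ee_rot: [-0.287, 0.958, 0.0, -0.001]
contact_force: [0.3, 0.1, -4.6]
gripper_width: 20.7
```

```bash
python3 -c "
from h import *
go(508.8,-22.1,137,95.3)"
```

```text
tx 0.192 ty -0.227 tz -0.009 spin 0.623 | at [517.7  51.7 134.6] psi 123.3 j6 -1.40 F [ 0.3  0.1 -4.6] w 20.7 t 30.8
```

{"name": "play_rows", "arguments": {"targets": [{"tx": 0.02, "ty": -0.02, "tz": -0.009, "spin": 0.2, "gripper": 1}, {"tx": 0.05, "ty": -0.06, "tz": -0.009, "spin": 0.4, "gripper": 1}, {"tx": 0.1, "ty": -0.12, "tz": -0.009, "spin": 0.6, "gripper": 1}, {"tx": 0.15, "ty": -0.18, "tz": -0.009, "spin": 0.623, "gripper": 1}, {"tx": 0.192, "ty": -0.227, "tz": -0.009, "spin": 0.623, "gripper": 1}, {"tx": 0.192, "ty": -0.227, "tz": -0.009, "spin": 0.623, "gripper": 1}, {"tx": 0.192, "ty": -0.227, "tz": 0.08, "spin": 0.623, "gripper": 1}, {"tx": 0.192, "ty": -0.227, "tz": 0.17, "spin": 0.623, "gripper": 1}, {"tx": 0.192, "ty": -0.227, "tz": 0.17, "spin": 0.623, "gripper": 1}]}}

```text
clock: 31.88
position: [509.4, -19.8, 91.6]
ee_rot: [-0.048, 0.999, -0.0, -0.001]
contact_force: [-0.3, -0.4, -4.7]
gripper_width: 20.8
```

```bash
python3 -c "
from h import *
go(508.8,-22.1,71,95.3);snap('wrist','wrist15.png')"
```

```text
tx 0.003 ty -0.009 tz 0.082 spin 0.006 | at [509.4 -19.8  91.6] psi 95.6 j6 -1.75 F [-0.3 -0.4 -4.7] w 20.8 t 31.9
```

View pics/wrist15.png

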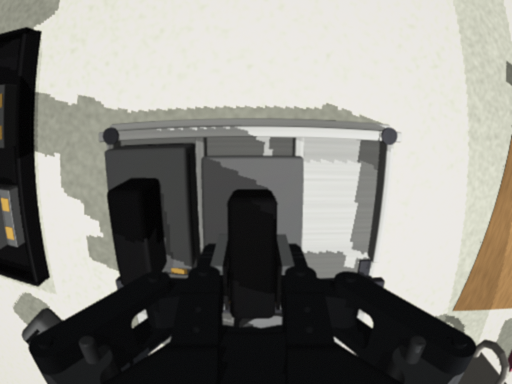

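{"name": "play_rows", "arguments": {"targets": [{"tx": 0.003, "ty": -0.009, "tz": 0, "spin": 0.006, "gripper": 1}, {"tx": 0.003, "ty": -0.009, "tz": 0.01, "spin": 0.006, "gripper": 1}, {"tx": 0.003, "ty": -0.009, "tz": 0.03, "spin": 0.006, "gripper": 1}, {"tx": 0.003, "ty": -0.009, "tz": 0.05, "spin": 0.006, "gripper": 1}, {"tx": 0.003, "ty": -0.009, "tz": 0.07, "spin": 0.006, "gripper": 1}, {"tx": 0.003, "ty": -0.009, "tz": 0.082, "spin": 0.006, "gripper": 1}]}}

```text
clock: 32.67
position: [504.0, -23.0, 79.7]
ee_rot: [-0.047, 0.999, -0.002, -0.006]
contact_force: [-41.8, 10.1, 82.8]
gripper_width: 20.9
```

```bash
python3 -c "
from h import *
go(508.8,-22.1,71,95.3)"
```

```text
tx -0.020 ty 0.002 tz 0.034 spin 0.001 | at [504.  -23.   79.7] psi 95.4 j6 -1.75 F [-41.8  10.1  82.8] w 20.9 t 32.7
```

{"name": "play_rows", "arguments": {"targets": [{"tx": -0.01, "ty": 0, "tz": -0.04, "spin": 0, "gripper": 1}, {"tx": -0.01, "ty": 0, "tz": -0.1, "spin": 0, "gripper": 1}, {"tx": -0.01, "ty": 0, "tz": -0.12, "spin": 0, "gripper": 1}]}}

```text
clock: 33.05
position: [513.4, -21.7, 102.3]
ee_rot: [-0.045, 0.999, 0.0, 0.001]
contact_force: [-0.1, 0.6, -5.2]
gripper_width: 20.8
```

```bash
python3 -c "
from h import *
go(508.8,-22.1,71,95.3);snap('wrist','wrist16.png');
for n in('scene','side'): snap(n,n+'16.png')
a=load('scene')['frame'][150:270,190:330];b=load('side')['frame'][130:250,190:330]
cv2.imwrite('pics/s16.png',np.hstack([cv2.resize(x,(400,343),interpolation=cv2.INTER_CUBIC) for x in(a,b)])[...,::-1])"
```

```text
tx 0.019 ty 0.000 tz 0.125 spin -0.002 | at [513.4 -21.7 102.3] psi 95.2 j6 -1.75 F [-0.1  0.6 -5.2] w 20.8 t 33.0
```

View pics/wrist16.png

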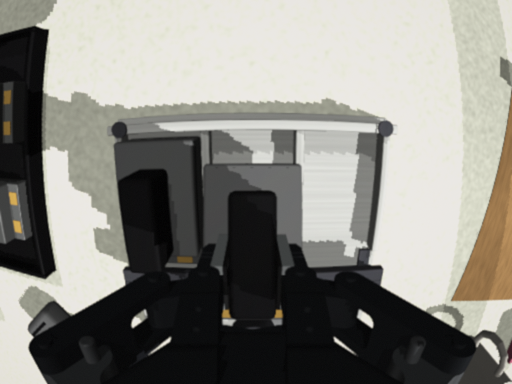

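View pics/s16.png

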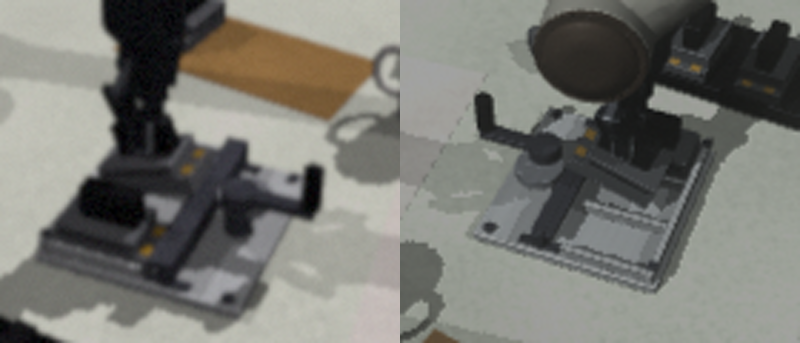

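Run:
```python
from h import *
s,p,R,h=pose()
c,sn=np.cos(np.radians(5.3)),np.sin(np.radians(5.3))
for n in('scene','side'):
    P=cloud(load(n)).reshape(-1,3);P=P[np.isfinite(P[:,0])]
    d=P[:,:2]-np.array([503.5,-22.6]); lx=d[:,0]*c+d[:,1]*sn; ly=-d[:,0]*sn+d[:,1]*c
    for a in range(-60,75,6):
        k=(lx>a)&(lx<a+6)&(abs(abs(ly)-21)<6)&(P[:,2]>15)&(P[:,2]<100)
        if k.sum()>2: print(n,a+3,k.sum(),np.percentile(P[k,2],[10,50,90]).round(1))
```

```text
scene -27 5 [65.9 66.5 67.9]
scene -21 6 [68.  68.9 69.3]
scene -15 5 [67.7 69.6 71. ]
scene -9 7 [57.8 72.7 73.6]
scene -3 6 [74.  74.9 75.5]
scene 3 7 [67.  77.5 96.2]
scene 9 9 [77.6 89.5 98.7]
scene 15 13 [79.9 81.8 98.4]
scene 21 17 [60.1 83.7 98.1]
scene 27 4 [84.5 84.9 86.6]
scene 33 10 [66.1 86.3 86.8]
scene 39 10 [87.9 89.4 90.2]
scene 45 19 [76.4 86.  90.9]
scene 51 15 [76.7 77.7 81.3]
scene 57 17 [38.7 41.8 79.5]
scene 63 30 [38.7 75.7 80.4]
scene 69 27 [39.8 65.  71.2]
scene 75 19 [20.4 38.9 41.1]
side -57 11 [21.7 28.6 30. ]
side -51 7 [28.4 29.6 31. ]
side -33 11 [61.8 65.6 68.9]
side -27 13 [64.8 67.8 71.3]
side -21 14 [64.8 69.1 71.3]
side -15 9 [64.9 71.  73.1]
side -9 10 [37.5 69.8 75.8]
side -3 17 [49.4 73.8 84.9]
side 3 12 [59.1 77.4 94.9]
side 9 11 [76.3 81.1 97.1]
side 15 11 [51.  81.4 84.3]
side 21 11 [81.2 86.2 94.2]
side 27 8 [66.  86.7 88.3]
side 33 9 [82.9 87.1 88.7]
side 39 10 [57.5 88.  91.6]
side 45 4 [74.7 82.5 88.2]
side 51 18 [39.5 76.4 79.7]
side 57 24 [41.  77.7 82.1]
side 63 11 [43. 65. 80.]
side 69 7 [38.6 40.4 42.9]
side 75 7 [39.8 41.8 45.9]
```

The pack was blocked at pocket 2 and is now pitched about 18° in the jaws, ledge end up. I'll level it by setting it on the open table between cradle and mat, then grip it again.

{"name": "play_rows", "arguments": {"targets": [{"tx": 0, "ty": 0, "tz": -0.1, "spin": 0, "gripper": 1}, {"tx": 0, "ty": 0, "tz": -0.2, "spin": 0, "gripper": 1}, {"tx": 0, "ty": 0.1, "tz": -0.2, "spin": 0, "gripper": 1}, {"tx": 0, "ty": 0.25, "tz": -0.2, "spin": 0, "gripper": 1}, {"tx": 0, "ty": 0.4, "tz": -0.2, "spin": 0, "gripper": 1}, {"tx": 0, "ty": 0.55, "tz": -0.2, "spin": 0, "gripper": 1}, {"tx": 0, "ty": 0.7, "tz": -0.2, "spin": 0, "gripper": 1}, {"tx": 0, "ty": 0.76, "tz": -0.2, "spin": 0, "gripper": 1}, {"tx": 0, "ty": 0.76, "tz": -0.15, "spin": 0, "gripper": 1}, {"tx": 0, "ty": 0.76, "tz": 0, "spin": 0, "gripper": 1}, {"tx": 0, "ty": 0.76, "tz": 0.08, "spin": 0, "gripper": 1}]}}

```text
clock: 34.58
position: [493.6, 165.2, 78.6]
ee_rot: [-0.044, 0.999, -0.001, -0.002]
contact_force: [-0.4, -0.3, -4.4]
gripper_width: 21.0
```

```bash
python3 -c "
from h import *
go(495,168,59,95.3);snap('scene','scene17.png')
print(cv2.imwrite('pics/s17.png',cv2.resize(load('scene')['frame'][130:250,190:330],(700,600))[...,::-1]))"
```

```text
tx -0.007 ty 0.011 tz 0.079 spin -0.005 | at [493.6 165.2  78.6] psi 95.1 j6 -2.12 F [-0.4 -0.3 -4.4] w 21.0 t 34.6
True
```

View pics/s17.png

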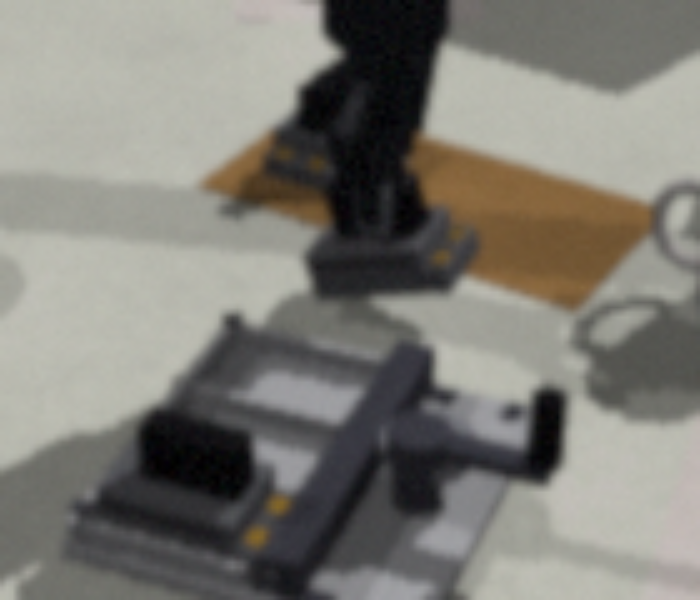

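{"name": "play_rows", "arguments": {"targets": [{"tx": 0, "ty": 0, "tz": 0.02, "spin": 0, "gripper": 1}, {"tx": 0, "ty": 0, "tz": 0.03, "spin": 0, "gripper": 1}, {"tx": 0, "ty": 0, "tz": 0.036, "spin": 0, "gripper": 1}]}}

```text
clock: 35.0
position: [495.8, 167.4, 73.1]
ee_rot: [-0.045, 0.999, 0.0, 0.001]
contact_force: [0.2, 0.0, -4.6]
gripper_width: 21.2
```

```bash
python3 -c "
from h import *
go(495,168,59,95.3);print(read_state()['wrist_torque'])"
```

```text
tx 0.003 ty 0.003 tz 0.057 spin -0.003 | at [495.8 167.4  73.1] psi 95.2 j6 -2.12 F [ 0.2  0.  -4.6] w 21.2 t 35.0
[-0.00165437 -0.02147195 -0.01842267]
```

{"name": "play_rows", "arguments": {"targets": [{"tx": 0, "ty": 0, "tz": 0.012, "spin": 0, "gripper": 1}, {"tx": 0, "ty": 0, "tz": 0.02, "spin": 0, "gripper": 1}]}}

```text
clock: 35.25
position: [495.7, 167.5, 68.1]
ee_rot: [-0.046, 0.999, 0.0, 0.001]
contact_force: [-1.3, -0.0, 4.7]
gripper_width: 21.1
```

{"name": "play_rows", "arguments": {"targets": [{"tx": 0, "ty": 0, "tz": 0.01, "spin": 0, "gripper": 1}, {"tx": 0, "ty": 0, "tz": 0.015, "spin": 0, "gripper": 1}]}}

```text
clock: 35.5
position: [497.5, 168.1, 67.1]
ee_rot: [-0.047, 0.999, 0.0, 0.002]
contact_force: [-0.4, -2.6, 15.4]
gripper_width: 20.7
```

{"name": "play_rows", "arguments": {"targets": [{"tx": 0, "ty": 0, "tz": 0.012, "spin": 0, "gripper": 1}, {"tx": 0, "ty": 0, "tz": 0.02, "spin": 0, "gripper": 1}]}}

```text
clock: 35.75
position: [501.3, 169.1, 64.7]
ee_rot: [-0.048, 0.999, 0.001, 0.007]
contact_force: [4.0, -7.0, 20.3]
gripper_width: 21.1
```

{"name": "play_rows", "arguments": {"targets": [{"tx": 0, "ty": 0, "tz": 0.008, "spin": 0, "gripper": 1}, {"tx": 0, "ty": 0, "tz": 0.016, "spin": 0, "gripper": 1}, {"tx": 0, "ty": 0, "tz": 0.016, "spin": 0, "gripper": 1}]}}

```text
clock: 36.12
position: [504.2, 169.8, 62.5]
ee_rot: [-0.049, 0.999, 0.002, 0.01]
contact_force: [8.4, -8.7, 24.5]
gripper_width: 20.4
```

{"name": "play_rows", "arguments": {"targets": [{"tx": 0, "ty": 0, "tz": -0.012, "spin": 0, "gripper": 1}, {"tx": 0, "ty": 0, "tz": -0.012, "spin": 0, "gripper": 0.5}, {"tx": 0, "ty": 0, "tz": -0.012, "spin": 0, "gripper": -0.2}, {"tx": 0, "ty": 0, "tz": -0.012, "spin": 0, "gripper": -0.2}, {"tx": 0, "ty": 0, "tz": -0.012, "spin": 0, "gripper": -0.2}, {"tx": 0, "ty": 0, "tz": -0.15, "spin": 0, "gripper": -0.2}, {"tx": 0, "ty": 0, "tz": -0.28, "spin": 0, "gripper": -0.2}, {"tx": 0, "ty": 0, "tz": -0.28, "spin": 0, "gripper": -0.2}]}}

```text
clock: 37.12
position: [496.6, 168.3, 127.1]
ee_rot: [-0.046, 0.999, 0.001, 0.002]
contact_force: [0.6, 0.1, 0.3]
gripper_width: 51.6
```

Run:
```python
from h import *
go(495,168,59,95.3)
for n in('wrist','scene','side'): snap(n,n+'18.png')
from meas import *
for n in ('scene','side'):
    P=cloud(load(n)).reshape(-1,3);P=P[np.isfinite(P[:,0])]
    k=(P[:,2]>12)&(P[:,2]<75)&(P[:,0]>400)&(P[:,0]<620)&(P[:,1]>115)&(P[:,1]<215);Q=P[k]
    T=Q[Q[:,2]>60];B=Q[(Q[:,2]<50)]
    print(n,'rib',len(T),[np.round(x,1) for x in rect(T)] if len(T)>5 else '',np.percentile(T[:,2],[50,95]) if len(T) else '','body',[np.round(x,1) for x in rect(B)])
```

```text
tx 0.008 ty -0.001 tz 0.272 spin -0.002 | at [496.6 168.3 127.1] psi 95.2 j6 -2.12 F [0.6 0.1 0.3] w 51.6 t 37.1
scene rib 100 [array([508. , 167.1]), array([59.5, 24.1]), np.float64(5.5)] [66.18633171 68.46171761] body [array([507.5, 166.3]), array([97.5, 58.7]), np.float64(8.7)]
side rib 158 [array([504.6, 171.9]), array([59.4, 23.5]), np.float64(7.1)] [67.47658315 70.20698747] body [array([505. , 172.5]), array([97.4, 56.8]), np.float64(7.0)]
```

View pics/wrist18.png

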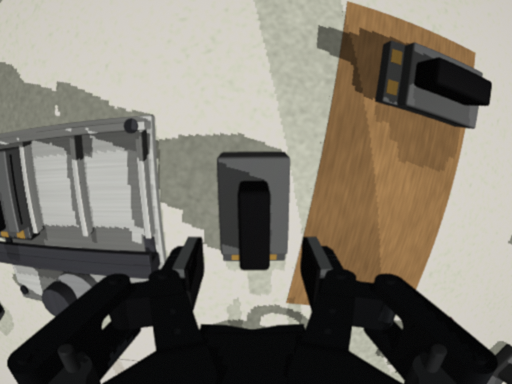

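View pics/side18.png

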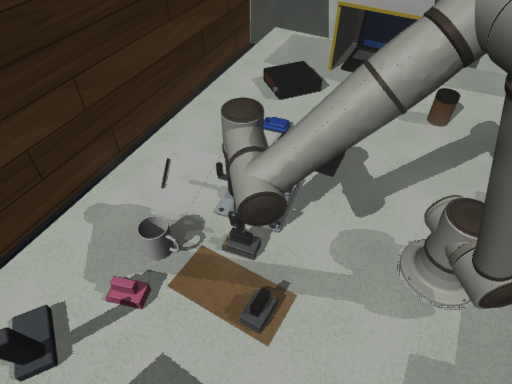

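Run:
```python
from h import *
go(507,170,54,96.3)
im=load('wrist');f=im['frame'].max(-1)
# body-top outline: corners rear (218,155),(288,153)
for q in ((218,156),(288,155)): print(plane(im,*q,34,True).round(1))
m=np.zeros_like(f);m[170:275,225:285]=f[170:275,225:285]<22
n,l,st,c=cv2.connectedComponentsWithStats(m);k=l[215,255];v,u=np.where(l==k)
P=np.array([plane(im,a,b,68,True)[:2] for a,b in zip(u,v)],np.float32);print([np.round(x,1) for x in cv2.minAreaRect(P)])
```

```text
tx -0.051 ty 0.008 tz 0.279 spin -0.025 | at [494.6 167.  123.9] psi 95.2 j6 -2.12 F [ 0.5 -0.4 -1. ] w 51.3 t 37.3
[459.5 140.3  34. ]
[453.9 192.5  34. ]
[array([500.3, 170.3]), array([63.6, 20.1]), np.float64(6.3)]
```

{"name": "play_rows", "arguments": {"targets": [{"tx": -0.05, "ty": 0.008, "tz": 0, "spin": -0.02, "gripper": -0.2}, {"tx": -0.05, "ty": 0.008, "tz": 0.1, "spin": -0.02, "gripper": -0.2}, {"tx": -0.05, "ty": 0.008, "tz": 0.2, "spin": -0.02, "gripper": -0.2}, {"tx": -0.05, "ty": 0.008, "tz": 0.28, "spin": -0.02, "gripper": -0.2}, {"tx": -0.05, "ty": 0.008, "tz": 0.28, "spin": -0.02, "gripper": -0.2}]}}

```text
clock: 37.9
position: [507.0, 169.8, 52.5]
ee_rot: [-0.053, 0.999, -0.001, -0.002]
contact_force: [1.2, 1.1, 0.2]
gripper_width: 51.4
```

{"name": "play_rows", "arguments": {"targets": [{"tx": 0, "ty": 0, "tz": 0.004, "spin": 0, "gripper": 0.2}, {"tx": 0, "ty": 0, "tz": 0.004, "spin": 0, "gripper": 1}, {"tx": 0, "ty": 0, "tz": 0.004, "spin": 0, "gripper": 1}, {"tx": 0, "ty": 0, "tz": 0.004, "spin": 0, "gripper": 1}, {"tx": 0, "ty": 0, "tz": 0.004, "spin": 0, "gripper": 1}]}}

```text
clock: 38.52
position: [508.2, 170.9, 54.6]
ee_rot: [-0.053, 0.999, 0.0, 0.001]
contact_force: [0.1, 1.1, 3.6]
gripper_width: 21.0
```

```bash
python3 -c "
from h import *
go(507.2,-22.2,135,95.3)"
```

```text
tx 0.086 ty -0.767 tz -0.322 spin 0.018 | at [508.2 170.9  54.6] psi 96.1 j6 -2.09 F [0.1 1.1 3.6] w 21.0 t 38.5
```

{"name": "play_rows", "arguments": {"targets": [{"tx": 0, "ty": 0, "tz": -0.06, "spin": 0, "gripper": 1}, {"tx": 0, "ty": 0, "tz": -0.15, "spin": 0, "gripper": 1}, {"tx": 0, "ty": 0, "tz": -0.25, "spin": 0, "gripper": 1}, {"tx": 0, "ty": -0.05, "tz": -0.32, "spin": 0.018, "gripper": 1}, {"tx": 0.02, "ty": -0.2, "tz": -0.32, "spin": 0.018, "gripper": 1}, {"tx": 0.04, "ty": -0.35, "tz": -0.32, "spin": 0.018, "gripper": 1}, {"tx": 0.06, "ty": -0.5, "tz": -0.32, "spin": 0.018, "gripper": 1}, {"tx": 0.08, "ty": -0.65, "tz": -0.32, "spin": 0.018, "gripper": 1}, {"tx": 0.086, "ty": -0.74, "tz": -0.32, "spin": 0.018, "gripper": 1}, {"tx": 0.086, "ty": -0.767, "tz": -0.32, "spin": 0.018, "gripper": 1}, {"tx": 0.086, "ty": -0.767, "tz": -0.32, "spin": 0.018, "gripper": 1}, {"tx": 0.086, "ty": -0.767, "tz": -0.3, "spin": 0.018, "gripper": 1}]}}

```text
clock: 40.02
position: [506.8, -21.7, 128.9]
ee_rot: [-0.046, 0.999, 0.0, 0.0]
contact_force: [0.3, -0.5, -4.8]
gripper_width: 21.1
```

```bash
python3 -c "
from h import *
go(507.2,-22.2,92,95.3)"
```

```text
tx -0.001 ty -0.002 tz 0.148 spin 0.001 | at [506.8 -21.7 128.9] psi 95.3 j6 -1.76 F [ 0.3 -0.5 -4.8] w 21.1 t 40.0
```

{"name": "play_rows", "arguments": {"targets": [{"tx": 0, "ty": -0.002, "tz": 0.08, "spin": 0, "gripper": 1}, {"tx": 0, "ty": -0.002, "tz": 0.155, "spin": 0, "gripper": 1}, {"tx": 0, "ty": -0.002, "tz": 0.155, "spin": 0, "gripper": 1}]}}

```text
clock: 40.4
position: [505.3, -22.5, 88.5]
ee_rot: [-0.047, 0.999, -0.0, -0.002]
contact_force: [-0.5, -0.3, -4.0]
gripper_width: 21.3
```

Run:
```python
from h import *
go(507.2,-22.2,68,95.3)
for n in('wrist','scene','side'): snap(n,n+'19.png')
c,sn=np.cos(np.radians(5.3)),np.sin(np.radians(5.3))
for n in('scene','side'):
    P=cloud(load(n)).reshape(-1,3);P=P[np.isfinite(P[:,0])]
    d=P[:,:2]-np.array([503.5,-22.6]); lx=d[:,0]*c+d[:,1]*sn; ly=-d[:,0]*sn+d[:,1]*c
    for a in range(-60,80,8):
        k=(lx>a)&(lx<a+8)&(abs(abs(ly)-21)<6)&(P[:,2]>15)&(P[:,2]<85)
        if k.sum()>2: print(n,a+4,k.sum(),np.percentile(P[k,2],[10,50,90]).round(1))
```

```text
tx -0.008 ty 0.001 tz 0.082 spin 0.001 | at [505.3 -22.5  88.5] psi 95.3 j6 -1.75 F [-0.5 -0.3 -4. ] w 21.3 t 40.4
scene -48 4 [67.6 68.1 68.4]
scene -40 8 [63.6 67.5 68.5]
scene -32 9 [65.  67.8 69.6]
scene -24 6 [67.5 68.3 69.5]
scene -16 7 [66.8 67.5 70. ]
scene -8 8 [67.1 68.4 68.8]
scene 0 16 [66.1 68.1 82.4]
scene 8 18 [62.3 69.  82.3]
scene 16 14 [66.9 68.4 80.4]
scene 24 11 [67.7 68.1 68.6]
scene 32 31 [52.2 65.  68. ]
scene 40 16 [50.8 52.2 53.8]
scene 48 24 [38.  49.7 53. ]
scene 56 14 [37.9 39.6 40.7]
scene 64 16 [37.8 40.  40.7]
scene 72 15 [39.1 40.6 41.8]
scene 80 10 [21.9 33.9 40.8]
side -56 19 [19.2 30.  32.2]
side -48 25 [42.8 62.4 70.9]
side -40 22 [46.5 69.2 70.9]
side -32 19 [50.8 68.9 70.6]
side -24 10 [52.5 69.7 70.8]
side -16 13 [52.4 68.4 71.6]
side -8 18 [43.  68.2 79.5]
side 0 13 [62.3 70.3 81.7]
side 8 17 [42.1 62.8 71.2]
side 16 14 [57.5 70.  72.8]
side 24 12 [37.7 68.  70.6]
side 32 11 [51.5 67.8 70. ]
side 40 13 [52.1 54.  56.2]
side 48 9 [30.6 47.8 54.3]
side 56 12 [38.4 40.1 41.3]
side 64 20 [38.6 40.3 42.2]
side 72 9 [41.7 42.1 42.7]
side 80 11 [42.5 44.3 45.4]
```

View pics/wrist19.png

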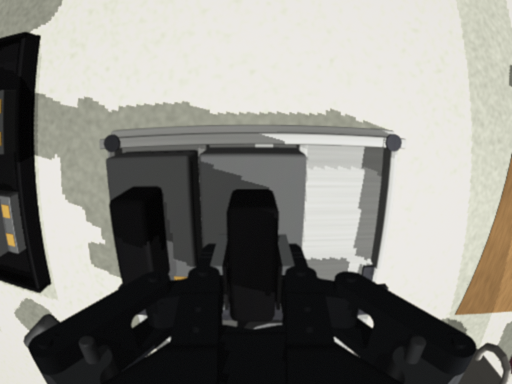

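{"name": "play_rows", "arguments": {"targets": [{"tx": -0.008, "ty": 0, "tz": 0, "spin": 0, "gripper": 1}, {"tx": -0.008, "ty": 0, "tz": 0.015, "spin": 0, "gripper": 1}, {"tx": -0.008, "ty": 0, "tz": 0.03, "spin": 0, "gripper": 1}, {"tx": -0.008, "ty": 0, "tz": 0.04, "spin": 0, "gripper": 1}]}}

```text
clock: 41.05
position: [508.4, -22.9, 79.7]
ee_rot: [-0.046, 0.999, -0.0, -0.0]
contact_force: [-0.5, -0.2, -4.6]
gripper_width: 21.0
```

```bash
python3 -c "
from h import *
go(507.2,-22.4,67.5,95.3)"
```

```text
tx 0.005 ty 0.002 tz 0.049 spin -0.001 | at [508.4 -22.9  79.7] psi 95.3 j6 -1.75 F [-0.5 -0.2 -4.6] w 21.0 t 41.0
```

{"name": "play_rows", "arguments": {"targets": [{"tx": 0.004, "ty": 0.002, "tz": 0.012, "spin": 0, "gripper": 1}, {"tx": 0.004, "ty": 0.002, "tz": 0.024, "spin": 0, "gripper": 1}]}}

```text
clock: 41.3
position: [507.4, -22.4, 73.8]
ee_rot: [-0.046, 0.999, -0.0, -0.0]
contact_force: [-0.2, 0.7, -2.8]
gripper_width: 20.9
```

{"name": "play_rows", "arguments": {"targets": [{"tx": 0, "ty": 0, "tz": 0.01, "spin": 0, "gripper": 1}, {"tx": 0, "ty": 0, "tz": 0.02, "spin": 0, "gripper": 1}]}}

```text
clock: 41.55
position: [507.6, -22.4, 68.9]
ee_rot: [-0.046, 0.999, -0.0, 0.0]
contact_force: [-0.2, -0.7, -3.7]
gripper_width: 20.9
```

{"name": "play_rows", "arguments": {"targets": [{"tx": 0, "ty": 0, "tz": 0.009, "spin": 0, "gripper": 1}, {"tx": 0, "ty": 0, "tz": 0.009, "spin": 0, "gripper": 0.5}, {"tx": 0, "ty": 0, "tz": 0.006, "spin": 0, "gripper": -0.2}, {"tx": 0, "ty": 0, "tz": 0.006, "spin": 0, "gripper": -0.2}, {"tx": 0, "ty": 0, "tz": -0.15, "spin": 0, "gripper": -0.2}, {"tx": 0, "ty": 0, "tz": -0.35, "spin": 0, "gripper": -0.2}, {"tx": 0, "ty": 0.1, "tz": -0.6, "spin": 0, "gripper": -0.2}, {"tx": 0, "ty": 0.3, "tz": -0.65, "spin": 0.1, "gripper": -0.2}, {"tx": 0.1, "ty": 0.5, "tz": -0.65, "spin": 0.1, "gripper": -0.2}, {"tx": 0.2, "ty": 0.7, "tz": -0.65, "spin": 0.1, "gripper": -0.2}, {"tx": 0.2, "ty": 0.7, "tz": -0.65, "spin": 0.1, "gripper": -0.2}]}}

```text
clock: 42.92
position: [440.4, 149.8, 232.5]
ee_rot: [-0.01, 1.0, 0.001, 0.001]
contact_force: [0.1, -0.2, 0.2]
gripper_width: 51.1
```

Run:
```python
from h import *
for n in('wrist','scene','side'): snap(n,n+'20.png')
import fresh; fresh.run()
from meas import *
go(377.5,319,200,177.4)
for n in ('scene','side'):
    P=cloud(load(n)).reshape(-1,3);P=P[np.isfinite(P[:,0])]
    k=(P[:,2]>50)&(P[:,2]<84)&(P[:,0]>450)&(P[:,0]<550)&(P[:,1]>-130)&(P[:,1]<100)
    for Q in comps(P[k]):
        if len(Q)>20: print(n,len(Q),[np.round(x,1) for x in rect(Q[Q[:,2]>72])],np.percentile(Q[:,2],95))
a=load('scene')['frame'][140:270,190:370];cv2.imwrite('pics/s20.png',cv2.resize(a,None,fx=4,fy=4,interpolation=cv2.INTER_CUBIC)[...,::-1])
```

```text
scene 364 rib [377.3 315.5] [63.1 23.6] 87.0 body [377.8 315.7] [98.3 58.7] 87.6 low 65 [385. 287.  18.]
scene 145 rib [693.  416.5] [57.7  7.8] 11.9 body [701.2 413.8] [79.4 24.7] 11.7 low 10 [735. 420.  18.]
scene 433 rib [718.2 251.4] [80.9 39.4] 12.0 body [717.9 251.6] [81. 40.] 11.2 low 40 [716. 245.  17.]
scene 108 rib [706.9 304.3] [62.4 20.2] 14.2 body [706.7 304.9] [62.4 21.5] 14.2 low 0 
side 949 rib [375. 320.] [60.2 22.4] 85.6 body [375.1 319.6] [98.1 56.9] 85.3 low 59 [364. 318.  18.]
side 463 rib [688.5 287.3] [105.8  42.9] 32.1 body [684.8 291.4] [96.8 55. ] 47.0 low 37 [688. 302.  18.]
side 285 rib [661.8 422.3] [ 6.5 21.6] 29.3 body [668.2 424.7] [55.1 57.7] 13.8 low 32 [655. 437.  18.]
side 321 rib [730.4 262.1] [71. 29.] 52.8 body [731.  261.6] [71.  30.5] 52.8 low 18 [739. 256.  19.]
tx 0.248 ty 0.691 tz 0.128 spin -1.925 | at [441.9 147.2 232. ] psi 90.8 j6 -2.23 F [-0.1 -0.7 -0.1] w 51.8 t 43.1
scene 281 [array([507.6, -24.5]), array([59.7, 25.5]), np.float64(5.1)] 79.97594499025513
scene 311 [array([514.6, -89.8]), array([58.5, 24.1]), np.float64(2.6)] 80.16746397136166
side 101 [array([502.4, -20.5]), array([57.1, 23.6]), np.float64(4.7)] 80.62512342477055
side 42 [array([500.6, -79.6]), array([ 5.3, 10.7]), np.float64(60.8)] 77.77715891786927
```

View pics/s20.png

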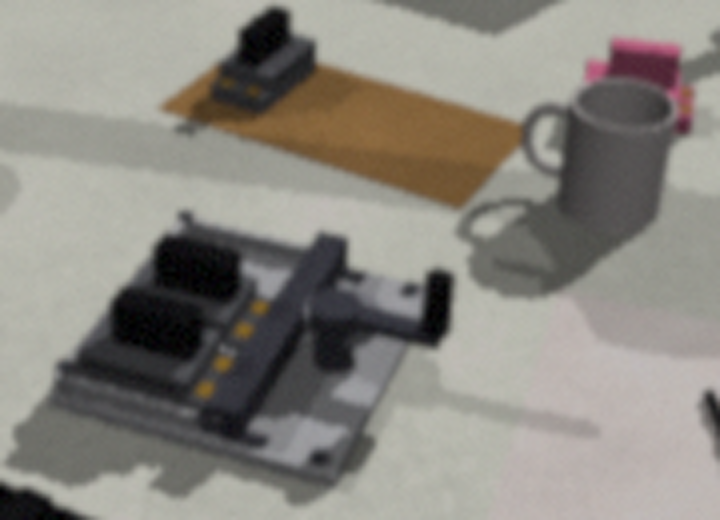

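View pics/wrist20.png

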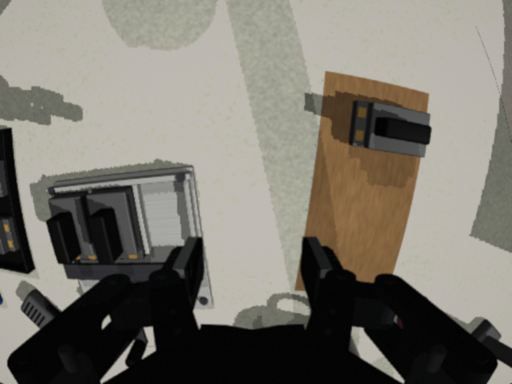

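{"name": "play_rows", "arguments": {"targets": [{"tx": 0.06, "ty": 0.2, "tz": 0, "spin": -0.2, "gripper": -0.2}, {"tx": 0.12, "ty": 0.4, "tz": 0, "spin": -0.4, "gripper": -0.2}, {"tx": 0.18, "ty": 0.55, "tz": 0, "spin": -0.6, "gripper": -0.2}, {"tx": 0.248, "ty": 0.65, "tz": 0, "spin": -0.8, "gripper": -0.2}, {"tx": 0.248, "ty": 0.69, "tz": 0.1, "spin": -1, "gripper": -0.2}, {"tx": 0.248, "ty": 0.69, "tz": 0.1, "spin": -1, "gripper": -0.2}]}}

```text
clock: 43.82
position: [377.4, 317.7, 204.9]
ee_rot: [-0.387, 0.922, -0.001, -0.002]
contact_force: [0.2, -0.1, -0.2]
gripper_width: 51.5
```

```bash
python3 -c "
from h import *
go(377,319,130,176.5)"
```

```text
tx -0.004 ty 0.005 tz 0.300 spin -0.909 | at [377.4 317.7 204.9] psi 135.6 j6 -1.80 F [ 0.2 -0.1 -0.2] w 51.5 t 43.8
```

{"name": "play_rows", "arguments": {"targets": [{"tx": 0, "ty": 0.003, "tz": 0.05, "spin": -0.23, "gripper": -0.2}, {"tx": 0, "ty": 0.003, "tz": 0.1, "spin": -0.46, "gripper": -0.2}, {"tx": -0.004, "ty": 0.005, "tz": 0.15, "spin": -0.69, "gripper": -0.2}, {"tx": -0.004, "ty": 0.005, "tz": 0.25, "spin": -0.909, "gripper": -0.2}, {"tx": -0.004, "ty": 0.005, "tz": 0.3, "spin": -0.909, "gripper": -0.2}, {"tx": -0.004, "ty": 0.005, "tz": 0.3, "spin": -0.909, "gripper": -0.2}]}}

```text
clock: 44.58
position: [377.6, 319.7, 131.3]
ee_rot: [-0.685, 0.729, -0.0, -0.001]
contact_force: [-0.4, -0.5, 0.2]
gripper_width: 50.9
```

```bash
python3 -c "
from h import *
go(377,319,53,176.5);snap('wrist','wrist21.png')"
```

```text
tx 0.002 ty 0.002 tz 0.313 spin -0.002 | at [377.6 319.7 131.3] psi 176.4 j6 -1.09 F [-0.4 -0.5  0.2] w 50.9 t 44.6
```

View pics/wrist21.png

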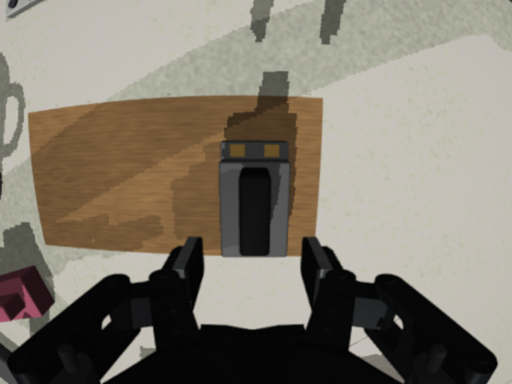

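Pack A is centred at (255,205), with its contacts at the far end (row 150).

{"name": "play_rows", "arguments": {"targets": [{"tx": 0.002, "ty": 0.001, "tz": 0.12, "spin": 0, "gripper": -0.2}, {"tx": 0.002, "ty": 0.001, "tz": 0.24, "spin": 0, "gripper": -0.2}, {"tx": 0.002, "ty": 0.001, "tz": 0.31, "spin": 0, "gripper": -0.2}, {"tx": 0.002, "ty": 0.001, "tz": 0.31, "spin": 0, "gripper": -0.2}, {"tx": 0.002, "ty": 0.001, "tz": 0.313, "spin": 0, "gripper": 0.2}, {"tx": 0.002, "ty": 0.001, "tz": 0.313, "spin": 0, "gripper": 1}, {"tx": 0.002, "ty": 0.001, "tz": 0.313, "spin": 0, "gripper": 1}, {"tx": 0.002, "ty": 0.001, "tz": 0.313, "spin": 0, "gripper": 1}, {"tx": 0.002, "ty": 0.001, "tz": 0.313, "spin": 0, "gripper": 1}]}}

```text
clock: 45.75
position: [377.2, 320.6, 54.5]
ee_rot: [-0.686, 0.727, 0.0, 0.001]
contact_force: [-1.2, -0.3, 6.1]
gripper_width: 21.2
```

```bash
python3 -c "
from h import *
go(498,170,135,225)"
```

```text
tx 0.573 ty -0.517 tz -0.322 spin -1.073 | at [377.2 320.6  54.5] psi 176.7 j6 -1.09 F [-1.2 -0.3  6.1] w 21.2 t 45.8
```

{"name": "play_rows", "arguments": {"targets": [{"tx": 0, "ty": 0, "tz": -0.06, "spin": 0, "gripper": 1}, {"tx": 0, "ty": 0, "tz": -0.13, "spin": 0, "gripper": 1}, {"tx": 0, "ty": 0, "tz": -0.22, "spin": 0, "gripper": 1}, {"tx": 0, "ty": 0, "tz": -0.32, "spin": 0, "gripper": 1}, {"tx": 0.06, "ty": -0.06, "tz": -0.33, "spin": -0.1, "gripper": 1}, {"tx": 0.15, "ty": -0.14, "tz": -0.33, "spin": -0.25, "gripper": 1}, {"tx": 0.25, "ty": -0.23, "tz": -0.33, "spin": -0.4, "gripper": 1}, {"tx": 0.35, "ty": -0.32, "tz": -0.33, "spin": -0.55, "gripper": 1}, {"tx": 0.45, "ty": -0.41, "tz": -0.33, "spin": -0.7, "gripper": 1}, {"tx": 0.55, "ty": -0.5, "tz": -0.33, "spin": -0.85, "gripper": 1}, {"tx": 0.573, "ty": -0.517, "tz": -0.33, "spin": -1, "gripper": 1}, {"tx": 0.573, "ty": -0.517, "tz": -0.33, "spin": -1, "gripper": 1}]}}

```text
clock: 47.25
position: [496.8, 168.4, 134.6]
ee_rot: [0.912, -0.411, -0.001, 0.001]
contact_force: [-0.7, -0.3, -4.5]
gripper_width: 21.1
```

```bash
python3 -c "
from h import *
go(497.8,110,135,266)"
```

```text
tx 0.178 ty 0.152 tz -0.001 spin -0.989 | at [496.8 168.4 134.6] psi -138.5 j6 0.09 F [-0.7 -0.3 -4.5] w 21.1 t 47.2
```

{"name": "play_rows", "arguments": {"targets": [{"tx": 0.04, "ty": 0.03, "tz": 0, "spin": -0.2, "gripper": 1}, {"tx": 0.08, "ty": 0.07, "tz": 0, "spin": -0.4, "gripper": 1}, {"tx": 0.12, "ty": 0.11, "tz": 0, "spin": -0.6, "gripper": 1}, {"tx": 0.178, "ty": 0.152, "tz": 0, "spin": -0.8, "gripper": 1}, {"tx": 0.178, "ty": 0.152, "tz": 0, "spin": -0.98, "gripper": 1}, {"tx": 0.178, "ty": 0.152, "tz": 0, "spin": -0.98, "gripper": 1}]}}

```text
clock: 48.0
position: [498.1, 111.2, 135.4]
ee_rot: [0.999, -0.038, -0.001, 0.0]
contact_force: [0.5, -1.0, -4.8]
gripper_width: 21.3
```

```bash
python3 -c "
from h import *
go(497.8,43.1,120,275.3)"
```

```text
tx 0.020 ty 0.272 tz 0.062 spin -0.215 | at [498.1 111.2 135.4] psi -94.4 j6 0.96 F [ 0.5 -1.  -4.8] w 21.3 t 48.0
```

{"name": "play_rows", "arguments": {"targets": [{"tx": 0.005, "ty": 0.06, "tz": 0, "spin": -0.215, "gripper": 1}, {"tx": 0.01, "ty": 0.14, "tz": 0, "spin": -0.215, "gripper": 1}, {"tx": 0.02, "ty": 0.22, "tz": 0, "spin": -0.215, "gripper": 1}, {"tx": 0.02, "ty": 0.272, "tz": 0, "spin": -0.215, "gripper": 1}, {"tx": 0.02, "ty": 0.272, "tz": 0.03, "spin": -0.215, "gripper": 1}, {"tx": 0.02, "ty": 0.272, "tz": 0.1, "spin": -0.215, "gripper": 1}, {"tx": 0.02, "ty": 0.272, "tz": 0.18, "spin": -0.215, "gripper": 1}, {"tx": 0.02, "ty": 0.272, "tz": 0.18, "spin": -0.215, "gripper": 1}]}}

```text
clock: 49.0
position: [497.5, 42.7, 89.1]
ee_rot: [0.999, 0.047, -0.002, 0.001]
contact_force: [0.1, 0.7, -3.6]
gripper_width: 20.9
```

Run:
```python
from h import *
go(497.8,43.1,66,275.3)
for n in('wrist','scene','side'): snap(n,n+'22.png')
c,sn=np.cos(np.radians(5.3)),np.sin(np.radians(5.3))
for n in('scene','side'):
    P=cloud(load(n)).reshape(-1,3);P=P[np.isfinite(P[:,0])]
    d=P[:,:2]-np.array([497.4,43.1]); lx=d[:,0]*c+d[:,1]*sn; ly=-d[:,0]*sn+d[:,1]*c
    print(n,[(a+4,k.sum(),np.median(P[k,2]).round(1)) for a in range(-60,80,8) for k in [(lx>a)&(lx<a+8)&(abs(ly-(21 if n=='side' else -21))<6)&(P[:,2]>15)&(P[:,2]<85)] if k.sum()>2])
```

```text
tx 0.002 ty -0.002 tz 0.093 spin 0.002 | at [497.5  42.7  89.1] psi -84.6 j6 1.25 F [ 0.1  0.7 -3.6] w 20.9 t 49.0
scene [(-40, np.int64(6), np.float64(69.1)), (-32, np.int64(7), np.float64(69.2)), (-24, np.int64(7), np.float64(68.5)), (-16, np.int64(7), np.float64(69.9)), (-8, np.int64(7), np.float64(68.6)), (0, np.int64(12), np.float64(70.8)), (8, np.int64(11), np.float64(69.7)), (16, np.int64(10), np.float64(69.3)), (24, np.int64(9), np.float64(68.6)), (32, np.int64(8), np.float64(67.8)), (40, np.int64(16), np.float64(55.9)), (48, np.int64(15), np.float64(51.3)), (56, np.int64(7), np.float64(40.3)), (64, np.int64(5), np.float64(38.5)), (72, np.int64(6), np.float64(40.4)), (80, np.int64(5), np.float64(37.2))]
side [(-56, np.int64(7), np.float64(30.9)), (-48, np.int64(11), np.float64(58.5)), (-40, np.int64(18), np.float64(66.1)), (-32, np.int64(13), np.float64(69.5)), (-24, np.int64(14), np.float64(70.5)), (-16, np.int64(11), np.float64(69.1)), (-8, np.int64(15), np.float64(71.1)), (0, np.int64(13), np.float64(70.4)), (8, np.int64(19), np.float64(69.0)), (16, np.int64(10), np.float64(68.8)), (24, np.int64(15), np.float64(69.1)), (32, np.int64(14), np.float64(69.0)), (40, np.int64(9), np.float64(54.1)), (48, np.int64(9), np.float64(51.7)), (56, np.int64(7), np.float64(40.5)), (64, np.int64(8), np.float64(41.4)), (72, np.int64(7), np.float64(41.8))]
```

View pics/wrist22.png

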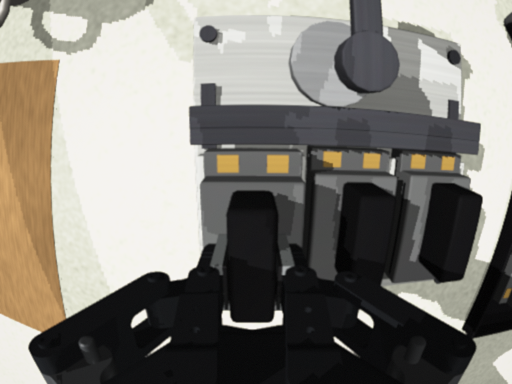

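All three ledges face the bar. The held pack's ledge end (row 150) is clear of the lip (row 143). Lowering now.

{"name": "play_rows", "arguments": {"targets": [{"tx": 0.001, "ty": -0.001, "tz": 0.02, "spin": 0, "gripper": 1}, {"tx": 0.001, "ty": -0.001, "tz": 0.035, "spin": 0, "gripper": 1}, {"tx": 0.001, "ty": -0.001, "tz": 0.045, "spin": 0, "gripper": 1}]}}

```text
clock: 49.52
position: [499.1, 43.1, 79.5]
ee_rot: [0.999, 0.048, 0.0, -0.0]
contact_force: [-0.1, -0.1, -5.3]
gripper_width: 20.7
```

{"name": "play_rows", "arguments": {"targets": [{"tx": 0, "ty": 0, "tz": 0.012, "spin": 0, "gripper": 1}, {"tx": 0, "ty": 0, "tz": 0.024, "spin": 0, "gripper": 1}]}}

```text
clock: 49.78
position: [499.1, 43.1, 73.4]
ee_rot: [0.999, 0.048, 0.0, -0.0]
contact_force: [-1.3, 0.1, -4.8]
gripper_width: 21.6
```

```bash
python3 -c "
from h import *
go(497.8,43.1,66,275.3)"
```

```text
tx -0.005 ty -0.000 tz 0.030 spin 0.004 | at [499.1  43.1  73.4] psi -84.5 j6 1.26 F [-1.3  0.1 -4.8] w 21.6 t 49.8
```

{"name": "play_rows", "arguments": {"targets": [{"tx": -0.003, "ty": 0, "tz": 0.012, "spin": 0, "gripper": 1}, {"tx": -0.003, "ty": 0, "tz": 0.024, "spin": 0, "gripper": 1}, {"tx": -0.003, "ty": 0, "tz": 0.03, "spin": 0, "gripper": 1}]}}

```text
clock: 50.15
position: [498.2, 42.9, 66.5]
ee_rot: [0.999, 0.048, -0.0, 0.0]
contact_force: [-3.9, -0.1, 8.6]
gripper_width: 21.0
```

{"name": "play_rows", "arguments": {"targets": [{"tx": 0, "ty": 0, "tz": 0, "spin": 0, "gripper": 0.5}, {"tx": 0, "ty": 0, "tz": 0, "spin": 0, "gripper": -0.2}, {"tx": 0, "ty": 0, "tz": 0, "spin": 0, "gripper": -0.2}, {"tx": 0, "ty": 0, "tz": -0.15, "spin": 0, "gripper": -0.2}, {"tx": 0, "ty": 0, "tz": -0.35, "spin": 0, "gripper": -0.2}, {"tx": -0.2, "ty": 0, "tz": -0.6, "spin": 0, "gripper": -0.2}, {"tx": -0.4, "ty": 0, "tz": -0.65, "spin": 0, "gripper": -0.2}, {"tx": -0.4, "ty": 0, "tz": -0.65, "spin": 0, "gripper": -0.2}]}}

```text
clock: 51.15
position: [397.0, 33.3, 231.1]
ee_rot: [0.999, 0.048, 0.003, -0.001]
contact_force: [2.0, 0.7, -0.3]
gripper_width: 51.4
```

Run:
```python
from h import *
for n in('wrist','scene','side'): snap(n,n+'23.png')
go(677.5,-6,180,95.7)
from meas import *
for n in ('scene','side'):
    P=cloud(load(n)).reshape(-1,3);P=P[np.isfinite(P[:,0])]
    k=(P[:,2]>50)&(P[:,2]<84)&(P[:,0]>450)&(P[:,0]<550)&(P[:,1]>-130)&(P[:,1]<100)
    for Q in comps(P[k]):
        if len(Q)>20: print(n,len(Q),[np.round(x,1) for x in rect(Q[Q[:,2]>72])],np.percentile(Q[:,2],95))
```

```text
tx 1.093 ty 0.265 tz 0.197 spin 3.995 | at [399.2  33.7 228.9] psi -84.5 j6 1.17 F [0.3 0.8 0.1] w 51.3 t 51.3
scene 277 [array([507.4, -25.6]), array([61. , 24.6]), np.float64(7.3)] 79.93713687567515
scene 257 [array([502.2,  40.3]), array([58.8, 23.8]), np.float64(5.3)] 79.80523700330764
scene 311 [array([514.2, -90.4]), array([60.7, 24.9]), np.float64(9.3)] 80.16949942595892
side 254 [array([498.4,  43.6]), array([59.5, 25.2]), np.float64(2.6)] 81.70842253674635
side 232 [array([503.3, -20.7]), array([59.2, 24.8]), np.float64(7.5)] 81.83490865513839
side 222 [array([510.2, -86.2]), array([59.6, 25.9]), np.float64(3.4)] 81.19052683184496
```

View pics/wrist23.png

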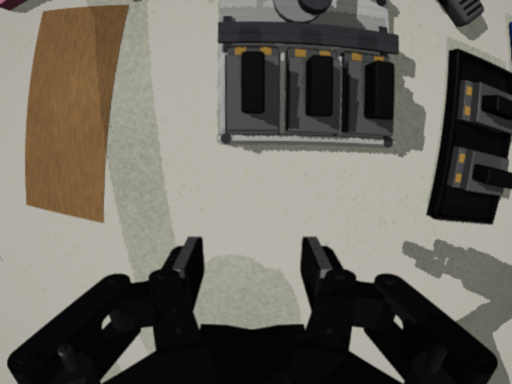

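View pics/scene23.png

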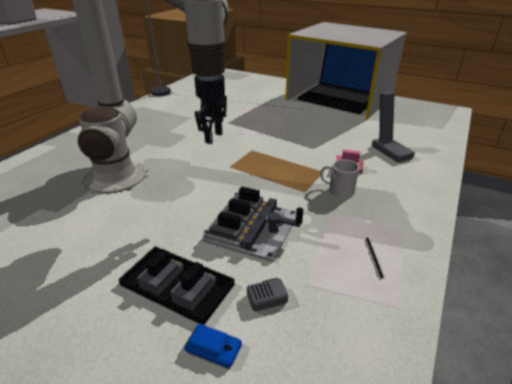

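All three fresh packs sit flat (rib tops at 80–82 mm), and the spent packs and bystanders are in place. Next I'll turn the wrist and close the lever.

{"name": "play_rows", "arguments": {"targets": [{"tx": 0.2, "ty": 0.05, "tz": 0, "spin": 0.2, "gripper": -0.2}, {"tx": 0.45, "ty": 0.1, "tz": 0, "spin": 0.4, "gripper": -0.2}, {"tx": 0.7, "ty": 0.2, "tz": 0, "spin": 0.6, "gripper": -0.2}, {"tx": 0.9, "ty": 0.265, "tz": 0, "spin": 0.8, "gripper": -0.2}, {"tx": 1, "ty": 0.265, "tz": 0, "spin": 1, "gripper": -0.2}]}}

```text
clock: 51.92
position: [657.2, -10.3, 224.5]
ee_rot: [0.94, -0.342, -0.002, 0.001]
contact_force: [-0.9, 0.4, -0.7]
gripper_width: 51.0
```

{"name": "play_rows", "arguments": {"targets": [{"tx": 0, "ty": 0, "tz": 0, "spin": 0.2, "gripper": -0.2}, {"tx": 0, "ty": 0, "tz": 0, "spin": 0.4, "gripper": -0.2}, {"tx": 0, "ty": 0, "tz": 0, "spin": 0.6, "gripper": -0.2}, {"tx": 0, "ty": 0, "tz": 0, "spin": 0.8, "gripper": -0.2}, {"tx": 0, "ty": 0, "tz": 0, "spin": 1, "gripper": -0.2}]}}

```text
clock: 52.55
position: [654.9, -8.9, 225.8]
ee_rot: [0.738, -0.675, -0.001, 0.001]
contact_force: [-0.5, -0.3, -0.3]
gripper_width: 51.6
```

{"name": "play_rows", "arguments": {"targets": [{"tx": 0, "ty": 0, "tz": 0, "spin": 0.2, "gripper": -0.2}, {"tx": 0, "ty": 0, "tz": 0, "spin": 0.4, "gripper": -0.2}, {"tx": 0, "ty": 0, "tz": 0, "spin": 0.6, "gripper": -0.2}, {"tx": 0, "ty": 0, "tz": 0, "spin": 0.8, "gripper": -0.2}, {"tx": 0, "ty": 0, "tz": 0, "spin": 1, "gripper": -0.2}]}}

```text
clock: 53.18
position: [654.8, -8.9, 225.8]
ee_rot: [-0.424, 0.906, 0.0, -0.002]
contact_force: [-0.3, -0.8, -0.0]
gripper_width: 51.4
```

{"name": "play_rows", "arguments": {"targets": [{"tx": 0, "ty": 0, "tz": 0, "spin": 0.2, "gripper": -0.2}, {"tx": 0, "ty": 0, "tz": 0, "spin": 0.4, "gripper": -0.2}, {"tx": 0, "ty": 0, "tz": 0, "spin": 0.6, "gripper": -0.2}, {"tx": 0, "ty": 0, "tz": 0, "spin": 0.8, "gripper": -0.2}, {"tx": 0, "ty": 0, "tz": 0, "spin": 0.95, "gripper": -0.2}, {"tx": 0, "ty": 0, "tz": 0, "spin": 0.95, "gripper": -0.2}]}}

```text
clock: 53.92
position: [654.6, -8.9, 226.2]
ee_rot: [-0.068, 0.998, -0.0, -0.001]
contact_force: [0.1, 0.3, -0.2]
gripper_width: 51.2
```

```bash
python3 -c "
from h import *
go(677.5,-5.6,150,95.7)"
```

```text
tx -0.093 ty 0.001 tz 0.305 spin 0.046 | at [654.6  -8.9 226.2] psi 97.8 j6 -1.67 F [ 0.1  0.3 -0.2] w 51.2 t 53.9
```

{"name": "play_rows", "arguments": {"targets": [{"tx": -0.093, "ty": 0.001, "tz": 0.1, "spin": 0.046, "gripper": -0.2}, {"tx": -0.093, "ty": 0.001, "tz": 0.25, "spin": 0.046, "gripper": -0.2}, {"tx": -0.093, "ty": 0.001, "tz": 0.305, "spin": 0.046, "gripper": -0.2}, {"tx": -0.093, "ty": 0.001, "tz": 0.305, "spin": 0.046, "gripper": -0.2}]}}

```text
clock: 54.42
position: [676.7, -5.6, 150.9]
ee_rot: [-0.05, 0.999, -0.0, -0.001]
contact_force: [0.4, -0.6, -0.2]
gripper_width: 51.2
```

```bash
python3 -c "
from h import *
go(677.5,-5.6,84,95.7);snap('wrist','wrist24.png')"
```

```text
tx -0.004 ty -0.000 tz 0.268 spin -0.000 | at [676.7  -5.6 150.9] psi 95.7 j6 -1.70 F [ 0.4 -0.6 -0.2] w 51.2 t 54.4
```

View pics/wrist24.png

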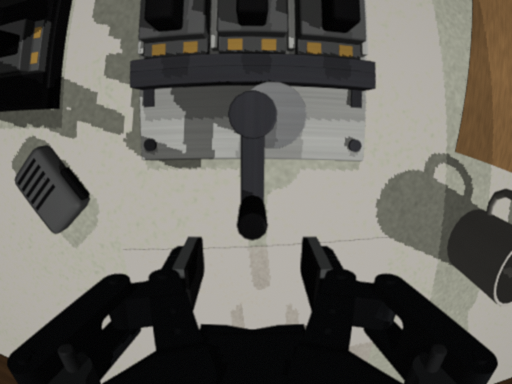

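The knob at (252,215) is centred between the fingers. Descending to grip it.

{"name": "play_rows", "arguments": {"targets": [{"tx": -0.003, "ty": 0, "tz": 0.12, "spin": 0, "gripper": -0.2}, {"tx": -0.003, "ty": 0, "tz": 0.22, "spin": 0, "gripper": -0.2}, {"tx": -0.003, "ty": 0, "tz": 0.262, "spin": 0, "gripper": -0.2}, {"tx": -0.003, "ty": 0, "tz": 0.262, "spin": 0, "gripper": 0.3}, {"tx": -0.003, "ty": 0, "tz": 0.262, "spin": 0, "gripper": 1}, {"tx": -0.003, "ty": 0, "tz": 0.262, "spin": 0, "gripper": 1}, {"tx": -0.003, "ty": 0, "tz": 0.262, "spin": 0, "gripper": 1}, {"tx": -0.003, "ty": 0, "tz": 0.262, "spin": 0, "gripper": 1}]}}

```text
clock: 55.48
position: [678.8, -5.2, 88.7]
ee_rot: [-0.05, 0.999, -0.0, 0.002]
contact_force: [-0.6, -0.6, 5.7]
gripper_width: 18.4
```

```bash
python3 arc.py 606.5 -12 -1; python3 -c "
from h import *
go(677.5,-5.6,84,95.7)"
```

```text
72.58689097659857 5.413189277798684
0 [ 0.006  0.    -0.   ] -0.0
5 [ 0.007  0.025 -0.   ] -0.111
10 [ 0.01   0.049 -0.   ] -0.222
15 [ 0.016  0.074 -0.   ] -0.333
20 [ 0.023  0.097 -0.   ] -0.444
25 [ 0.032  0.12  -0.   ] -0.556
30 [ 0.044  0.142 -0.   ] -0.667
35 [ 0.057  0.163 -0.   ] -0.778
40 [ 0.072  0.183 -0.   ] -0.889
45 [ 0.089  0.201 -0.   ] -1.0
tx 0.005 ty -0.001 tz 0.019 spin -0.000 | at [678.8  -5.2  88.7] psi 95.7 j6 -1.70 F [-0.6 -0.6  5.7] w 18.4 t 55.5
```

{"name": "play_rows", "arguments": {"targets": [{"tx": 0.002, "ty": 0.025, "tz": 0, "spin": -0.111, "gripper": 1}, {"tx": 0.005, "ty": 0.049, "tz": 0, "spin": -0.222, "gripper": 1}, {"tx": 0.011, "ty": 0.074, "tz": 0, "spin": -0.333, "gripper": 1}, {"tx": 0.018, "ty": 0.098, "tz": 0, "spin": -0.444, "gripper": 1}, {"tx": 0.027, "ty": 0.122, "tz": 0, "spin": -0.556, "gripper": 1}, {"tx": 0.039, "ty": 0.144, "tz": 0, "spin": -0.667, "gripper": 1}, {"tx": 0.052, "ty": 0.166, "tz": 0, "spin": -0.778, "gripper": 1}, {"tx": 0.068, "ty": 0.186, "tz": 0, "spin": -0.889, "gripper": 1}, {"tx": 0.085, "ty": 0.205, "tz": 0, "spin": -1, "gripper": 1}]}}

```text
clock: 56.6
position: [652.8, 43.8, 88.7]
ee_rot: [-0.429, 0.903, -0.001, 0.002]
contact_force: [1.3, -1.8, 6.4]
gripper_width: 18.3
```

```bash
python3 arc.py 606.5 -12 -1; python3 -c "
from h import *
go(677.5,-5.6,84,95.7)"
```

```text
72.4760694696597 50.319173857225174
0 [ 0.006  0.    -0.   ] -0.0
5 [ 0.007  0.025 -0.   ] -0.111
10 [ 0.01   0.049 -0.   ] -0.222
15 [ 0.015  0.074 -0.   ] -0.333
20 [ 0.022  0.097 -0.   ] -0.444
25 [ 0.032  0.12  -0.   ] -0.556
30 [ 0.043  0.142 -0.001] -0.667
35 [ 0.056  0.163 -0.001] -0.778
40 [ 0.071  0.183 -0.001] -0.889
45 [ 0.087  0.202 -0.001] -1.0
tx 0.091 ty -0.201 tz 0.019 spin 1.002 | at [652.8  43.8  88.7] psi 140.8 j6 -1.00 F [ 1.3 -1.8  6.4] w 18.3 t 56.6
```

{"name": "play_rows", "arguments": {"targets": [{"tx": 0.002, "ty": 0.025, "tz": 0, "spin": -0.111, "gripper": 1}, {"tx": 0.005, "ty": 0.049, "tz": 0, "spin": -0.222, "gripper": 1}, {"tx": 0.011, "ty": 0.074, "tz": 0, "spin": -0.333, "gripper": 1}, {"tx": 0.018, "ty": 0.098, "tz": 0, "spin": -0.444, "gripper": 1}, {"tx": 0.027, "ty": 0.122, "tz": 0, "spin": -0.556, "gripper": 1}, {"tx": 0.039, "ty": 0.144, "tz": 0, "spin": -0.667, "gripper": 1}, {"tx": 0.052, "ty": 0.166, "tz": 0, "spin": -0.778, "gripper": 1}, {"tx": 0.068, "ty": 0.186, "tz": 0, "spin": -0.889, "gripper": 1}, {"tx": 0.085, "ty": 0.205, "tz": 0, "spin": -1, "gripper": 1}, {"tx": 0.085, "ty": 0.205, "tz": 0, "spin": -1, "gripper": 1}]}}

```text
clock: 57.85
position: [599.1, 60.3, 88.6]
ee_rot: [0.741, -0.671, 0.001, -0.001]
contact_force: [-1.4, 0.8, 7.9]
gripper_width: 18.5
```

```bash
python3 arc.py 606.5 -12 -1|head -4; python3 -c "
from h import *
go(677.5,-5.6,84,95.7)"
```

```text
72.66034358860944 95.85101299992557
0 [ 0.007 -0.    -0.   ] -0.0
5 [ 0.008  0.025 -0.   ] -0.111
10 [ 0.011  0.049 -0.   ] -0.222
tx 0.293 ty -0.286 tz 0.019 spin 2.000 | at [599.1  60.3  88.6] psi -174.3 j6 -0.27 F [-1.4  0.8  7.9] w 18.5 t 57.9
```

{"name": "play_rows", "arguments": {"targets": [{"tx": 0, "ty": 0.012, "tz": 0, "spin": -0.05, "gripper": 1}, {"tx": 0, "ty": 0.02, "tz": 0, "spin": -0.08, "gripper": 1}, {"tx": 0, "ty": 0.02, "tz": 0, "spin": -0.08, "gripper": 1}]}}

```text
clock: 58.22
position: [598.8, 59.7, 88.7]
ee_rot: [0.762, -0.647, 0.004, -0.005]
contact_force: [11.4, -3.2, -1.8]
gripper_width: 18.6
```

```bash
python3 arc.py 606.5 -12 -1|head -1; python3 -c "
from h import *
go(677.5,-5.6,84,95.7);print(read_state()['wrist_torque'])"
```

```text
72.15160052690861 96.1430536644889
tx 0.309 ty -0.268 tz 0.022 spin 2.080 | at [598.8  59.7  88.7] psi -170.7 j6 -0.21 F [11.4 -3.2 -1.8] w 18.6 t 58.2
[-0.9612795  -2.66230977 -0.15474782]
```

{"name": "play_rows", "arguments": {"targets": [{"tx": 0, "ty": 0.015, "tz": 0, "spin": 0.08, "gripper": 1}, {"tx": 0, "ty": 0.02, "tz": 0, "spin": 0.08, "gripper": 1}, {"tx": 0, "ty": 0.02, "tz": 0, "spin": 0.08, "gripper": 1}]}}

```text
clock: 58.6
position: [598.7, 60.2, 88.7]
ee_rot: [0.742, -0.67, 0.007, -0.009]
contact_force: [22.4, -3.5, -10.9]
gripper_width: 18.1
```

```bash
python3 -c "
from h import *
go(598.5,59.7,88.7,185.5)"
```

```text
tx 0.002 ty 0.001 tz 0.000 spin 0.007 | at [598.7  60.2  88.7] psi -174.2 j6 -0.27 F [ 22.4  -3.5 -10.9] w 18.1 t 58.6
```

{"name": "play_rows", "arguments": {"targets": [{"tx": 0, "ty": -0.022, "tz": 0, "spin": 0, "gripper": 1}, {"tx": 0, "ty": -0.022, "tz": 0, "spin": 0, "gripper": 0.3}, {"tx": 0, "ty": -0.022, "tz": 0, "spin": 0, "gripper": -0.2}, {"tx": 0, "ty": -0.022, "tz": 0, "spin": 0, "gripper": -0.2}, {"tx": 0, "ty": -0.022, "tz": 0, "spin": 0, "gripper": -0.2}, {"tx": 0, "ty": -0.022, "tz": -0.1, "spin": 0, "gripper": -0.2}, {"tx": 0, "ty": -0.022, "tz": -0.3, "spin": 0, "gripper": -0.2}, {"tx": 0, "ty": 0, "tz": -0.5, "spin": 0, "gripper": -0.2}, {"tx": -0.2, "ty": 0.2, "tz": -0.7, "spin": 0, "gripper": -0.2}, {"tx": -0.2, "ty": 0.2, "tz": -0.8, "spin": 0, "gripper": -0.2}, {"tx": -0.2, "ty": 0.2, "tz": -0.8, "spin": 0, "gripper": -0.2}]}}

```text
clock: 59.98
position: [534.2, 104.6, 291.1]
ee_rot: [0.742, -0.671, 0.002, -0.004]
contact_force: [0.0, 1.2, -0.1]
gripper_width: 50.9
```

Run:
```python
from h import *
for n in('wrist','scene','side'): snap(n,n+'25.png')
go(600,60,250)
from meas import *
for n in ('scene','side'):
    P=cloud(load(n)).reshape(-1,3);P=P[np.isfinite(P[:,0])]
    k=(P[:,2]>50)&(P[:,2]<84)&(P[:,0]>450)&(P[:,0]<550)&(P[:,1]>-130)&(P[:,1]<100)
    for Q in comps(P[k]):
        if len(Q)>20: print(n,len(Q),[np.round(x,1) for x in rect(Q[Q[:,2]>72])],np.percentile(Q[:,2],95))
c=load('wrist')['frame'][20:230,140:400]; cv2.imwrite('pics/c25.png',cv2.resize(c,None,fx=2.9,fy=2.8,interpolation=cv2.INTER_CUBIC)[...,::-1])
```

```text
tx 0.198 ty -0.249 tz 0.144 spin 0.000 | at [533.3 103.1 286. ] psi -174.4 j6 -0.39 F [ 0.3 -0.  -0.6] w 51.5 t 60.1
scene 247 [array([497.3,  39.7]), array([59.3, 24.1]), np.float64(3.6)] 80.01307835176365
scene 303 [array([510. , -90.1]), array([59.2, 25.1]), np.float64(7.0)] 80.43271618132626
scene 274 [array([504.1, -26.6]), array([59.2, 23.9]), np.float64(5.9)] 80.15792929479687
side 250 [array([494.3,  43.3]), array([60.1, 24. ]), np.float64(4.8)] 81.6601877865805
side 238 [array([500.4, -21.9]), array([59.3, 23.8]), np.float64(3.2)] 81.78361669406854
side 221 [array([506.3, -86.9]), array([58.6, 23.7]), np.float64(6.0)] 81.96839026281418
```

View pics/wrist25.png

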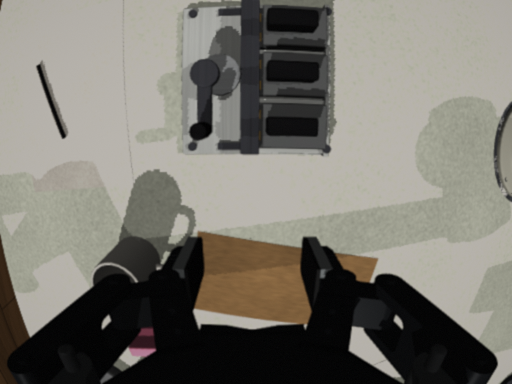

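View pics/c25.png

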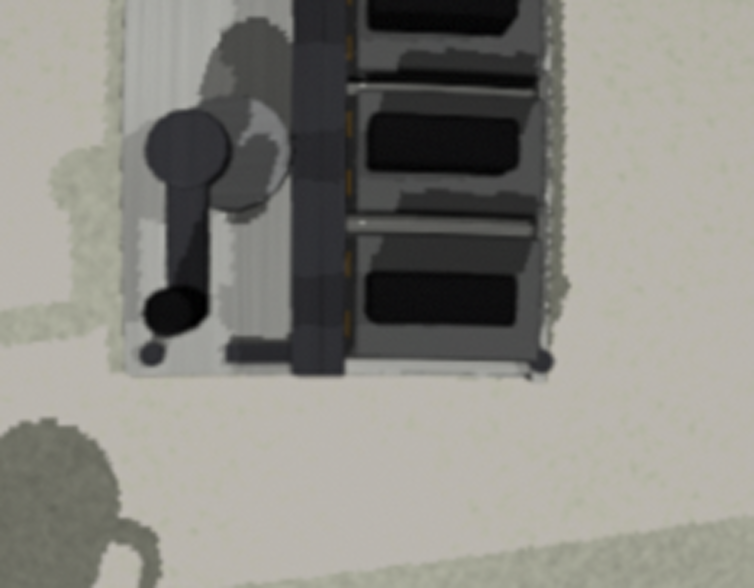

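View pics/scene25.png

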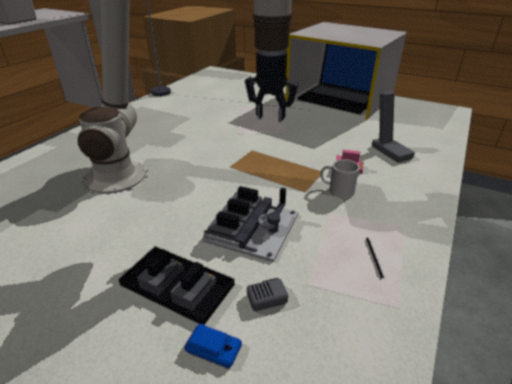

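The lever is back across at (203,130) in the wrist view, and the bar is drawn over the ledges. The ribs now sit where the clamped spent packs' ribs were, to about 1 mm, and the bystanders have not moved.

```bash
python3 -c "
from h import *
print(job_done())"
```

```text
the job is handed in; nothing more can be done
None
```

The battery swap is done and handed in at about 60 s of the 210 s allowed. No verdict was reported.

I turned the lever to its stop and set both spent packs flat in the tray. The three fresh packs are seated with their contact ledges to the bar, and the lever is turned back to its stop with about 22 N of push.

**Last checks:**
- **Seating:** all three rib tops stand at 80–82 mm (80 mm expected). They line up with the cradle to within about 2°, the scatter of the measurement.
- **Clamping:** closing the bar drew the packs 3–4 mm to the end wall. That puts the middle and +y packs within about 1 mm of where the clamped spent packs had been in the same camera; the third pocket was empty, so I had nothing to compare there.
- **Surroundings:** the mug, microphone and mouse look unmoved in the final picture.

**What went wrong or disagreed:**
- **Jam at the middle pocket:** on the first try the second fresh pack stood too far towards the bar. The wrist force rose to about 93 N, under the 120 N limit. The pack tipped about 18° in the jaws, so I levelled it on the open table, gripped it again and seated it without trouble.
- **Camera disagreement:** the scene and side cameras differed by 3–5 mm throughout. I used their average, corrected by touch.

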